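Put a pile of driveshaft spares back into stock

TASK

A pile of driveshaft spares stands on the bench: from the top, a universal-joint cross, a hexagon nut, a ball bearing and a flange. Take it down from the top, one piece at a time without upsetting the pieces below, and put each away in the yellow crate that holds its own kind: set it down, not dropped, flat and the same way up on the clear floor at the robot's end of that crate. Leave the wrench and the small carton lying beside the pile as they are.

Things in the scene. Friction and masses are not known exactly. Their poses are not given: they have to be found in the camera images.
- joint_cross: Universal-joint cross with four round bearing cups, top piece of the pile: a plus shape 59 mm from cup end to cup end along its x and along its y, cups 22 mm in diameter with flat ends, 22 mm high, about 0.18 kg. Lies flat with z up. Steel. Origin: middle of its underside.
- hex_nut: Plain hexagon nut, second from the top: 46 mm across flats (one pair of flats faces +-y, corners on +-x, 53 mm over corners), 24 mm high, 28 mm bore, about 0.22 kg. Lies flat with z up. Steel. Origin: middle of its underside.
- bearing: Ball bearing, third from the top: ring 62 mm outside diameter, 30 mm bore, 16 mm high, balls and brass cage visible, about 0.2 kg. Lies flat with z up. Steel. Origin: middle of its underside.
- flange: Companion flange, bottom of the pile, standing on the bench: round plate 75 mm in diameter and 8 mm thick with six small holes, and on it a round hub 50 mm in diameter reaching up to 40 mm above the underside, splined bore 29 mm, about 0.55 kg. Hub up, z up. Origin: middle of its underside.
- crosses_crate: Fixed open yellow crate, 206 x 168 x 55 mm (rim lip 5 mm proud), walls and floor 4 mm. Four joint crosses lie at its +x end, beyond x = +60 mm, up to 48 mm above the bench. The rest of its floor is clear: x -55 to +60, y -80 to +80 mm. Origin: on the bench under the middle of the clear floor, 4 mm below the floor's surface; x points along the crate to its stock, z up.
- nuts_crate: Fixed open yellow crate, 206 x 168 x 55 mm (rim lip 5 mm proud), walls and floor 4 mm. Five hexagon nuts lie at its +x end, beyond x = +60 mm, up to 52 mm above the bench. The rest of its floor is clear: x -55 to +60, y -80 to +80 mm. Origin: on the bench under the middle of the clear floor, 4 mm below the floor's surface; x points along the crate to its stock, z up.
- bearings_crate: Fixed open yellow crate, 206 x 168 x 55 mm (rim lip 5 mm proud), walls and floor 4 mm. Four ball bearings lie at its +x end, beyond x = +60 mm, up to 36 mm above the bench. The rest of its floor is clear: x -55 to +60, y -80 to +80 mm. Origin: on the bench under the middle of the clear floor, 4 mm below the floor's surface; x points along the crate to its stock, z up.
- flanges_crate: Fixed open yellow crate, 206 x 168 x 55 mm (rim lip 5 mm proud), walls and floor 4 mm. Two flanges lie, hub up, at its +x end, beyond x = +60 mm, up to 44 mm above the bench. The rest of its floor is clear: x -55 to +60, y -80 to +80 mm. Origin: on the bench under the middle of the clear floor, 4 mm below the floor's surface; x points along the crate to its stock, z up.
- wrench: Bystander: steel wrench (ring at one end, open jaw at the other) lying loose on the bench, 150 mm long (along its x), 38 mm wide at the jaw, 8 mm high. Not to be moved. Origin: about its middle, on the bench.
- carton: Bystander: small closed white carton with an orange band lying loose on the bench, 54 x 54 x 17 mm. Not to be moved. Origin: middle of its underside.
There are look-alikes about, which are no part of the job. Leave any green or red look-alike of the bearing alone.

How it is judged:
By the outcome, as a careful person would: the job done as asked, in the order asked, and still so for the second after the job is handed in, with the robot touching nothing.
It also fails if it takes over 112 s, if anything falls off the work surface, if the arm or the gripper's body presses on something with over 40 N, if the wrist force passes 120 N, or if a joint passes its speed limit or range.

ROBOT

A 6-joint arm with a two-finger parallel gripper is mounted at the origin on the work surface. World frame = base frame: x ahead of the robot, y to its left, z up, the work surface at z = 0. Lengths are in m, angles in degrees, forces in N, time in s.
With the tool pointing down it reaches from about 0.3 to 0.775 m from the base axis. Payload 14.6 kg.
Tool frame: the origin (TCP) lies between the finger pads; the fingertips stand 25 mm ahead of it and the grasp point (between the pads) lies 6 mm ahead of it; z points along the fingers, y is the line along which they close (so a half turn about z gives the same grasp; the last joint's range is limited). The gripper opens to 85 mm and grips with 20 to 120 N. Pads are 22 mm wide; open, the fingers measure 114 mm over their backs; the gripper's body (76 mm by 85 mm) begins 54 mm behind the grasp point. The pads swing forward as they close: fully open they stand 13 mm farther back than shut.
Start: joints at [-68.216, 17.183, 87.147, -0, 75.671, -3.816], TCP at [0.238, -0.496, 0.233] pointing down, gripper open.
Joint ranges: [-173.82, 173.82], [-45.26, 126.66], [13.44, 144.39], [-59.66, 239.66], [0, 175.72], [-146.38, 146.38]. Speed limits (degrees/s): [127.2, 127.2, 147.25, 180, 180, 180].

INTERFACE

Orientations are given as a 3x3 rotation matrix whose columns are the frame's x, y, z axes.
In Python, from station import arm, camera gives the robot as it stands.
- The arm moves only by the tool carry_out, never from a script. Its arguments are lists of equal length, an entry for each row: "dp": the shift along the tool's x, y, z as a fraction of full scale, a list of three; "delta_rot": the turn, a rotation vector about the tool's x, y, z as a fraction of full scale, a list of three; "gripper": the opening, from 0 (shut) to 1 (fully open). In form: {"dp": [[tx, ty, tz], ...], "delta_rot": [[wx, wy, wz], ...], "gripper": [gripper, ...]}. A call has 1 to 8 rows; each row shifts and turns the commanded pose from where the row before left it, along the tool's axes as they then stand; what a row does not reach is not made up. Full scale, the value 1, is 0.05 m for a shift and 0.12 rad for a turn. A row lasts 1/8 s, in which the tool goes at most 62.5 mm and 10.7 degrees, less where a joint would pass 70% of its speed; a pose out of reach is approached as far as the arm can. A call with a number of a shift or a turn outside -1 to 1 is refused whole. A call with a gripper value outside its range is refused whole. The fingers move at their own pace and stop on an object; "newtons" is the grip in N (left out, the last holds). Time passes only in rows, so rows that do not move let the fingers close. It gives the time, the measured TCP pose, the force, the opening and the grip force at its end, in the units of the state.
- arm.state(): the state, without advancing time (a new reading comes with each control period).
- camera(name): name is "scene" or "side" or "wrist"; returns a dict with "frame" (384x512x3 uint8, red, green, blue), "fx", "fy", "cx", "cy" (pixels), "rvec" (rotation vector, rad) and "tvec" (3), from world to camera coordinates, as OpenCV has them; the wrist camera has in their place "hand_eye" (4x4, takes a point from camera to tool coordinates, whose origin is the TCP and whose axes are the flange's). Camera axes: x right, y down, z forward; pixel columns grow to the right and rows downward; lengths in m; the calibration is good to about 2 mm. A picture is of the moment at which its call begins: read the wrist's pose just before it. There is no depth.
- arm.sign_off(): hands the job in; it is judged then, once.
The state is a dict: "t": time; "joint_positions": joint angles; "qvel": joint speeds; "joint_torque": joint torques, N m; "tcp_pos": TCP position; "eef_rot": TCP orientation; "contact_force": force on the tool from outside, world axes, zero at the start; "torque": the same for the moment, N m; "opening": finger opening in m; "grip_force": force on a finger pad.
Only numpy, scipy, OpenCV 4.12 (cv2) and the standard library are available. Lean on these libraries where they do the work, as an engineer would, in place of code of your own. Each camera call takes 0.05 s, during which the arm holds its last target. There are 200 camera calls.

## Working session

There is one attempt and no reset: what is moved stays moved. The work goes in short steps, Python scripts to look and compute and a tool call to move; the robot and the scene stay as the last step left them, time stands still between calls to the robot, and variables do not carry over. Pictures are saved under pics/ and viewed, at most 14 in all, crops included, and the job is handed in when it is done.

Besides the shell and the picture viewer there is one more tool, called after "Request:" by a JSON object that holds its "method" and its "body". carry_out: Moves the arm, as the interface text tells. Its arguments: {"type":"object","properties":{"dp":{"type":"array"},"delta_rot":{"type":"array"},"gripper":{"type":"array"},"newtons":{"type":"number"}},"required":["dp","delta_rot","gripper"]}

```bash
mkdir -p pics; cat > h.py <<'E'
import numpy as np,cv2,sys
from station import arm,camera
def snap(n,f):
    s=arm.state(); c=camera(n); cv2.imwrite('pics/'+f+'.png',cv2.cvtColor(c['frame'],cv2.COLOR_RGB2BGR))
    np.save('pics/'+f+'.npy',dict(c=c,s=s),allow_pickle=True); return s,c
def load(f):
    d=np.load('pics/'+f+'.npy',allow_pickle=True).item(); return d['s'],d['c']
def ray(s,c):
    if 'hand_eye' in c:
        T=np.eye(4);T[:3,:3]=s['eef_rot'];T[:3,3]=s['tcp_pos'];M=T@np.array(c['hand_eye']);return M[:3,:3],M[:3,3]
    R=cv2.Rodrigues(np.array(c['rvec'],float))[0];return R.T,-R.T@np.array(c['tvec']).ravel()
def px(f,uv,z):
    s,c=load(f);R,o=ray(s,c);out=[]
    for u,v in uv:
        d=R@np.array([(u-c['cx'])/c['fx'],(v-c['cy'])/c['fy'],1]);out.append(o+d*(z-o[2])/d[2])
    return np.array(out)
def proj(f,P):
    s,c=load(f);R,o=ray(s,c);q=(np.atleast_2d(P)-o)@R
    return np.c_[c['fx']*q[:,0]/q[:,2]+c['cx'],c['fy']*q[:,1]/q[:,2]+c['cy']]
E
python3 - <<'E'
from h import *
ims=[]
for n in ['scene','side','wrist']:
    s,c=snap(n,n+'0'); 
    print(n,ray(s,c)[1].round(3),c['fx'])
print(s)
E
```

```text
scene [ 1.219 -0.203  0.808] 357.14691359637914
side [0.333 0.884 0.743] 429.59070786497887
wrist [ 0.302 -0.466  0.373] 264.8115460776187
{'t': 0.1, 'joint_positions': array([-6.82176944e+01,  1.72156648e+01,  8.71761039e+01,  2.29014009e-04,
        7.56709451e+01, -3.81456568e+00]), 'qvel': array([-0.04385389, -0.02833381, -0.07786641, -0.00724579, -0.09980813,
       -0.01233406]), 'joint_torque': array([ 3.24976863e-04, -5.44379103e+01, -3.62372839e+01, -1.40478446e-04,
        3.03510875e-03, -5.83168926e-06]), 'tcp_pos': array([ 0.23755344, -0.49582504,  0.23215195]), 'eef_rot': array([[ 9.01856563e-01,  4.32035389e-01, -4.02574899e-04],
       [ 4.32035570e-01, -9.01855992e-01,  1.01784749e-03],
       [ 7.66815493e-05, -1.09187911e-03, -9.99999401e-01]]), 'contact_force': array([ 0.19966937, -0.63889536,  0.10286529]), 'torque': array([0.05811798, 0.0529069 , 0.01282043]), 'grip_force': 0.0, 'opening': 0.08543135252361887}
```

```bash
python3 -c "
import cv2
for n in ['scene','side']:
    cv2.imwrite('pics/%s0b.png'%n,cv2.resize(cv2.imread('pics/%s0.png'%n),(800,600),interpolation=3))"
```

```text
(no output)
```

View pics/scene0b.png

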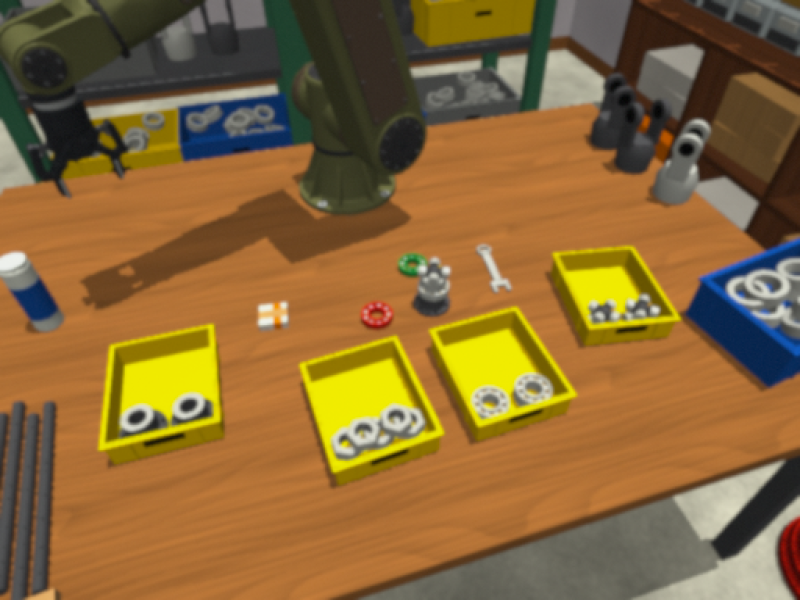

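View pics/side0b.png

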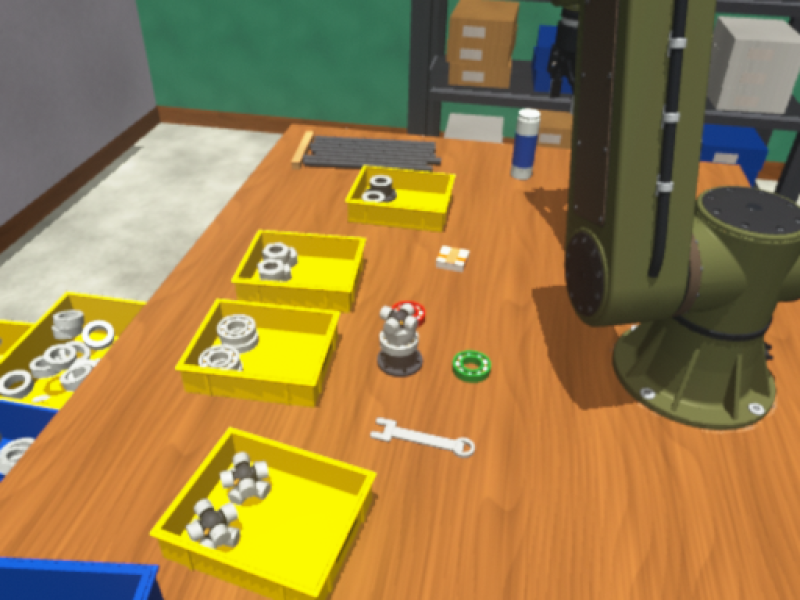

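The scene shows the pile at about (433,285), with a red (377,314) and a green (412,264) ring look-alike beside it; I leave both. Crates, 800-px scale: flanges (160,390), nuts (370,410), bearings (500,370), crosses (612,290). The wrench is at (492,268) and the carton at (273,314).

```bash
python3 - <<'E'
from h import *
from scipy.optimize import least_squares
k=1/1.5625
C={'flanges':[(110,346),(213,326),(221,418),(100,447)],'nuts':[(301,366),(397,338),(440,436),(334,470)],'bearings':[(431,323),(517,309),(574,393),(478,428)],'crosses':[(552,254),(634,248),(678,318),(586,337)]}
for n,q in C.items():
    P=px('scene0',np.array(q)*k,0.058)[:,:2]
    L=lambda i,j:np.linalg.norm(P[i]-P[j])
    m=P.mean(0); v=(P[3]+P[2]-P[0]-P[1])
    print(n,m.round(3),'len',round(L(1,2),3),round(L(0,3),3),'wid',round(L(0,1),3),round(L(2,3),3),'yaw',np.degrees(np.arctan2(v[1],v[0])).round(1))
print('cross z.11',px('scene0',np.array([(434,268)])*k,.11), px('side0',np.array([(402,315)])*k,.11))
print('flange base', px('scene0',np.array([(416,302),(451,302)])*k,.004), px('side0',np.array([(378,360),(423,362)])*k,.004))
print('proj', [ (n,(proj(n,[[.55,0,.05]])/k).round()) for n in('scene0','side0')])
a=cv2.imread('pics/scene0.png')[140:215,225:345];b=cv2.imread('pics/side0.png')[175:300,220:330]
a=cv2.resize(a,(400,250),interpolation=2);b=cv2.resize(b,(400,454),interpolation=2)
o=np.zeros((454,800,3),np.uint8);o[:250,:400]=a;o[:,400:]=b
cv2.imwrite('pics/crop1.png',o)
E
```

```text
flanges [ 0.562 -0.431] len 0.204 0.206 wid 0.175 0.176 yaw 0.5
nuts [ 0.696 -0.114] len 0.209 0.204 wid 0.173 0.166 yaw 3.4
bearings [0.684 0.12 ] len 0.201 0.229 wid 0.166 0.174 yaw 1.1
crosses [0.58  0.403] len 0.203 0.229 wid 0.177 0.186 yaw -11.3
cross z.11 [[0.48328444 0.0685067  0.11      ]] [[0.46249019 0.09008194 0.11      ]]
flange base [[0.45907437 0.04154306 0.004     ]
 [0.4797194  0.10950213 0.004     ]] [[0.50128376 0.08249291 0.004     ]
 [0.42838692 0.07197465 0.004     ]]
proj [('scene0', array([[409., 323.]])), ('side0', array([[360., 304.]]))]
```

View pics/crop1.png

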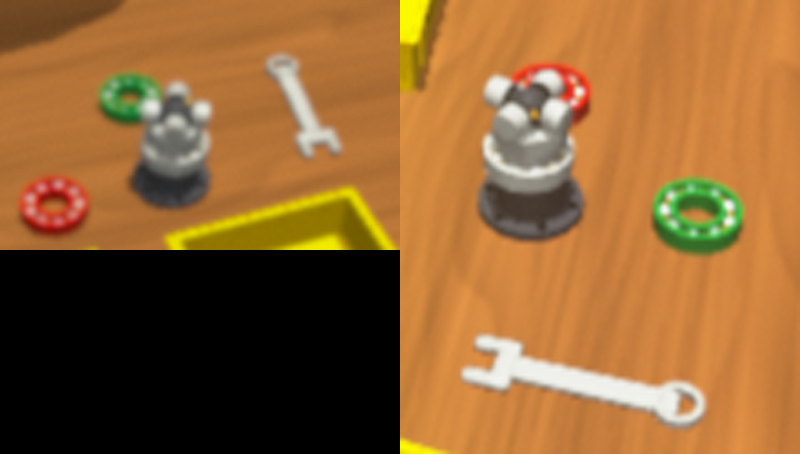

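The crop shows the real stack: the cross with four pale cups on top, then the nut, the bearing and the dark flange, centred near (0.468, 0.077). The red and green rings lie apart on the bench. I'll move to a wrist view above the pile.

Request:
{"method": "carry_out", "body": {"dp": [[0.5,-0.5,-0.06],[0.5,-0.5,-0.06],[0.5,-0.5,-0.06],[0.5,-0.5,-0.06],[0.5,-0.5,-0.06],[0.5,-0.5,-0.06],[0.5,-0.5,-0.06],[0.5,-0.5,-0.06]], "delta_rot": [[0,0,0],[0,0,0],[0,0,0],[0,0,0],[0,0,0],[0,0,0],[0,0,0],[0,0,0]], "gripper": [1,1,1,1,1,1,1,1]}}

```text
t: 1.15
tcp_pos: [0.3317, -0.2281, 0.2567]
eef_rot: [[0.902, 0.432, -0.0], [0.432, -0.902, 0.0], [-0.0, -0.0, -1.0]]
contact_force: [0.9, 0.5, 0.0]
opening: 0.0851
grip_force: 0.0
```

Request:
{"method": "carry_out", "body": {"dp": [[0.5,-0.5,-0.06],[0.5,-0.5,-0.06],[0.5,-0.5,-0.06],[0.5,-0.5,-0.06],[0.5,-0.5,-0.06],[0.5,-0.5,-0.06],[0.5,-0.5,-0.06],[0.5,-0.5,-0.06],[0,0,0]], "delta_rot": [[0,0,0],[0,0,0],[0,0,0],[0,0,0],[0,0,0],[0,0,0],[0,0,0],[0,0,0]], "gripper": [1,1,1,1,1,1,1,1]}}

```text
validation failed for argument at $.de...
```

Request:
{"method": "carry_out", "body": {"dp": [[0.5,-0.5,-0.06],[0.5,-0.5,-0.06],[0.5,-0.5,-0.06],[0.5,-0.5,-0.06],[0.5,-0.5,-0.06],[0.5,-0.5,-0.06],[0.5,-0.5,-0.06],[0.5,-0.5,-0.06]], "delta_rot": [[0,0,0],[0,0,0],[0,0,0],[0,0,0],[0,0,0],[0,0,0],[0,0,0],[0,0,0]], "gripper": [1,1,1,1,1,1,1,1]}}

```text
t: 2.15
tcp_pos: [0.4257, 0.0388, 0.2807]
eef_rot: [[0.902, 0.432, -0.0], [0.432, -0.902, -0.0], [-0.0, -0.0, -1.0]]
contact_force: [0.9, -0.9, -0.6]
opening: 0.0852
grip_force: 0.0
```

Request:
{"method": "carry_out", "body": {"dp": [[0,0,0],[0,0,0],[0,0,0]], "delta_rot": [[0,0,0],[0,0,0],[0,0,0]], "gripper": [1,1,1]}}

```text
t: 2.52
tcp_pos: [0.4254, 0.0369, 0.2806]
eef_rot: [[0.902, 0.431, -0.0], [0.431, -0.902, -0.0], [-0.0, 0.0, -1.0]]
contact_force: [0.4, 0.1, 0.6]
opening: 0.0856
grip_force: 0.0
```

```bash
python3 - <<'E'
from h import *
s,c=snap('wrist','w1'); print(s['tcp_pos'],s['contact_force'],ray(s,c)); snap('scene','scene1')
cv2.imwrite('pics/w1b.png',cv2.resize(cv2.imread('pics/w1.png'),(800,600),interpolation=2))
E
```

```text
[0.42535094 0.03687351 0.28062652] [0.37178356 0.06066306 0.58037205] (array([[ 4.31532128e-01, -8.65178253e-01, -2.55434167e-01],
       [-9.02097436e-01, -4.13717588e-01, -1.22710935e-01],
       [ 4.89224602e-04,  2.83380217e-01, -9.59007515e-01]]), array([0.48978746, 0.06670066, 0.42166198]))
```

View pics/w1b.png

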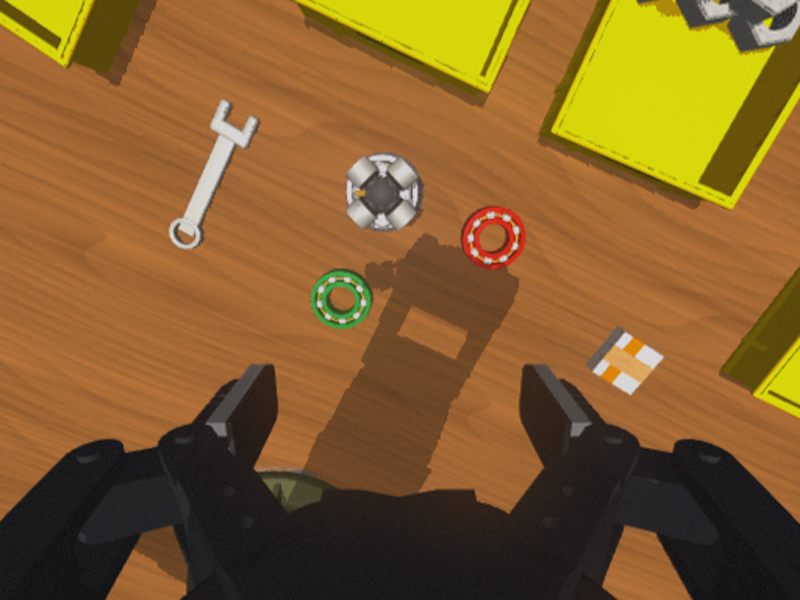

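The wrist view shows the cross at (382,192), its arms diagonal in the image. The red (493,238) and green (341,298) rings are apart from it, with the wrench at (210,180) and the carton at (627,360). I'll enlarge the pile.

```bash
python3 - <<'E'
from h import *
i=cv2.imread('pics/w1.png')[88:158,205:285]
cv2.imwrite('pics/w1c.png',cv2.resize(i,(640,560),interpolation=cv2.INTER_CUBIC))
E
```

```text
(no output)
```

View pics/w1c.png

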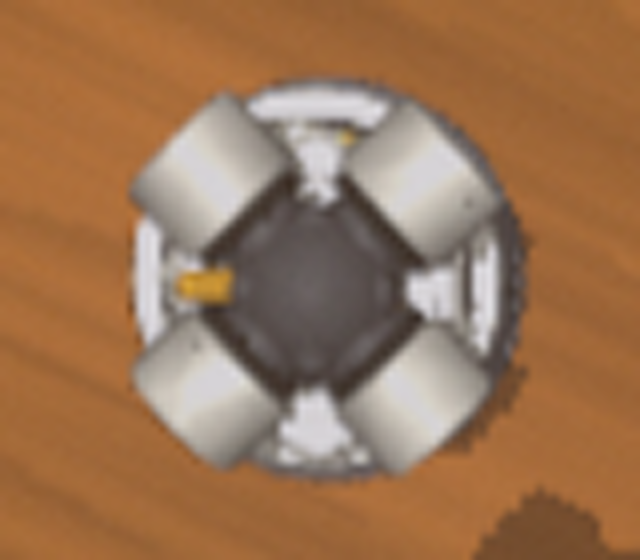

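The crop shows the cup-end midpoints at (180,142), (453,152), (447,424) and (178,423), centre about (314,285). I'll turn these into a pose, and find the real fingertip depth from the same image.

```bash
python3 - <<'E'
from h import *
q=np.array([(180,142),(453,152),(447,424),(178,423)])/8.+[205,88]-.44
P=px('w1',q,.091)
print(P.round(4),P.mean(0),np.linalg.norm(P[0]-P[2]),np.linalg.norm(P[1]-P[3]))
for a,b in((0,2),(3,1)):
    d=P[b]-P[a];print(np.degrees(np.arctan2(d[1],d[0])))
s,c=load('w1');M=np.array(c['hand_eye']);print(M.round(4))
def pt(p):
    r=M[:3,:3].T@(np.array(p)-M[:3,3]);return (1.5625*np.array([c['fx']*r[0]/r[2]+c['cx'],c['fy']*r[1]/r[2]+c['cy']])).round(0)
for z in(5,12,19,25):
    print(z,[pt((x,y*.0427,z/1000)) for y in(-1,1) for x in(-.011,.011)])
# crates corners (wrist 800 px), rim
k=1/1.5625
print('nuts corner near',px('w1',np.array([(553,130),(733,207),(66,66),(489,91)])*k,.058).round(3))
E
```

```text
[[0.4804 0.0985 0.091 ]
 [0.4967 0.0612 0.091 ]
 [0.4602 0.0444 0.091 ]
 [0.4424 0.082  0.091 ]] [0.46991199 0.07151739 0.091     ] 0.05773370006947821 0.05816801211323319
-110.53327454531707
-20.962614101789722
[[ 4.000e-04 -9.590e-01 -2.833e-01  7.100e-02]
 [ 1.000e+00  3.000e-04  6.000e-04  9.000e-04]
 [-5.000e-04 -2.833e-01  9.590e-01 -1.410e-01]
 [ 0.000e+00  0.000e+00  0.000e+00  1.000e+00]]
5 [array([287., 388.]), array([283., 337.]), array([504., 388.]), array([508., 337.])]
12 [array([292., 380.]), array([288., 330.]), array([499., 380.]), array([503., 330.])]
19 [array([296., 372.]), array([292., 324.]), array([496., 372.]), array([499., 324.])]
25 [array([299., 366.]), array([295., 319.]), array([492., 366.]), array([496., 319.])]
nuts corner near [[ 0.574 -0.034  0.058]
 [ 0.588 -0.207  0.058]
 [ 0.449  0.337  0.058]
 [ 0.577  0.027  0.058]]
```

```bash
python3 - <<'E'
from h import *
s,c=load('wrist0')
for z in(-5,0,5,12,19,25):
    print(z,[(1.5625*proj('scene0',s['tcp_pos']+s['eef_rot']@np.array((0,y,z/1000)))).round(0) for y in(-.045,.045)])
a=cv2.resize(cv2.imread('pics/scene0.png')[85:130,15:90],(525,315),interpolation=2)
b=cv2.resize(cv2.imread('pics/w1.png')[225:330,110:360],(750,315),interpolation=2)[:,:750]
o=np.zeros((600,780,3),np.uint8);o[:280,:525]=a[:280];o[285:600,:750]=b;cv2.imwrite('pics/tips.png',o)
E
```

```text
-5 [array([[121., 180.]]), array([[ 71., 199.]])]
0 [array([[122., 182.]]), array([[ 72., 201.]])]
5 [array([[123., 184.]]), array([[ 73., 204.]])]
12 [array([[125., 188.]]), array([[ 75., 207.]])]
19 [array([[126., 191.]]), array([[ 77., 210.]])]
25 [array([[127., 194.]]), array([[ 78., 213.]])]
```

View pics/tips.png

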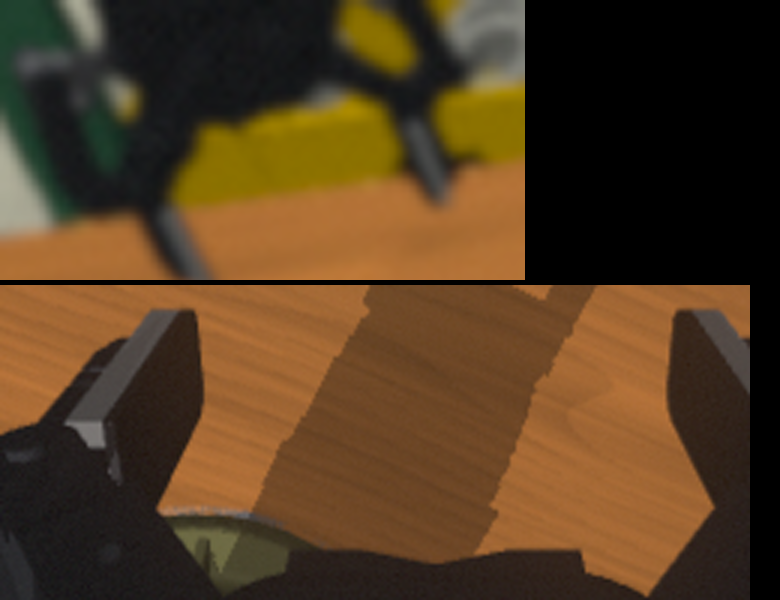

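```bash
python3 - <<'E'
from h import *
s=arm.state();print(s['t'],s['joint_positions'].round(1),s['tcp_pos'])
d=np.array([.4699,.0715,.17])-s['tcp_pos'];print(s['eef_rot'].T@d)
E
```

```text
2.625 [ 1.000e-01 -1.000e+00  1.014e+02  0.000e+00  7.960e+01  6.450e+01] [0.42541447 0.03697431 0.28067297]
[ 0.05502269 -0.01197358  0.11067353]
```

Request:
{"method": "carry_out", "body": {"dp": [[0.28,-0.06,0.3],[0.28,-0.06,0.3],[0.28,-0.06,0.3],[0.26,-0.06,0.3]], "delta_rot": [[0,0,0],[0,0,0],[0,0,0],[0,0,0]], "gripper": [0.85,0.85,0.85,0.85]}}

```text
t: 3.12
tcp_pos: [0.4703, 0.072, 0.2202]
eef_rot: [[0.902, 0.431, 0.0], [0.431, -0.902, 0.0], [0.0, 0.0, -1.0]]
contact_force: [0.7, -0.6, -1.1]
opening: 0.0724
grip_force: 0.0
```

Request:
{"method": "carry_out", "body": {"dp": [[0,0,0.15],[0,0,0.15],[0,0,0.15],[0,0,0.15],[0,0,0],[0,0,0],[0,0,0],[0,0,0]], "delta_rot": [[0,0,-0.79],[0,0,-0.79],[0,0,-0.79],[0,0,-0.79],[0,0,-0.79],[0,0,-0.79],[0,0,-0.79],[0,0,-0.79]], "gripper": [0.85,0.85,0.85,0.85,0.85,0.85,0.85,0.85]}}

```text
t: 4.12
tcp_pos: [0.4699, 0.0717, 0.1907]
eef_rot: [[0.355, 0.935, 0.0], [0.935, -0.355, -0.0], [-0.0, 0.0, -1.0]]
contact_force: [0.2, 0.2, -0.1]
opening: 0.0726
grip_force: 0.0
```

Request:
{"method": "carry_out", "body": {"dp": [[0,0,0],[0,0,0]], "delta_rot": [[0,0,0],[0,0,0]], "gripper": [0.85,0.85]}}

```text
t: 4.38
tcp_pos: [0.4699, 0.0719, 0.1907]
eef_rot: [[0.36, 0.933, 0.0], [0.933, -0.36, -0.0], [0.0, 0.0, -1.0]]
contact_force: [-0.4, 0.1, 0.5]
opening: 0.0726
grip_force: 0.0
```

```bash
python3 - <<'E'
from h import *
s,c=snap('wrist','w2');print(s['tcp_pos'],s['eef_rot'].round(3),s['opening']);snap('scene','s2');snap('side','d2')
a=cv2.resize(cv2.imread('pics/s2.png')[95:215,225:345],(400,400),interpolation=2)
b=cv2.resize(cv2.imread('pics/d2.png')[125:245,200:320],(400,400),interpolation=2)
cv2.imwrite('pics/sd2.png',np.hstack([a,b]))
cv2.imwrite('pics/w2c.png',cv2.resize(cv2.imread('pics/w2.png')[120:330,115:395],(784,588),interpolation=2))
E
```

```text
[0.46994671 0.0719185  0.19070493] [[ 0.36   0.933  0.   ]
 [ 0.933 -0.36  -0.   ]
 [ 0.     0.    -1.   ]] 0.07264631852311074
```

View pics/sd2.png

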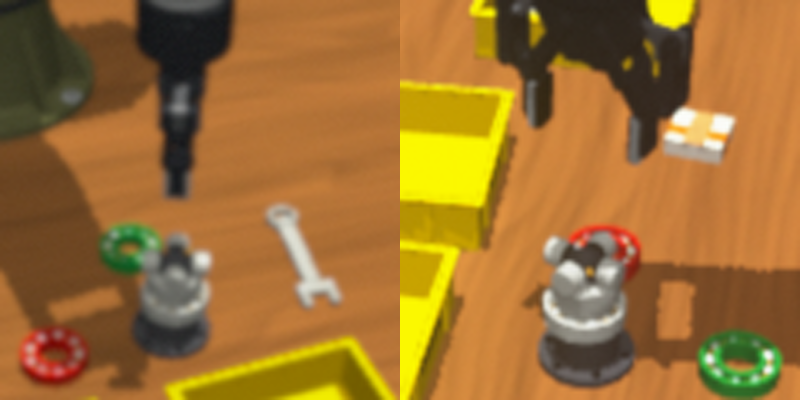

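View pics/w2c.png

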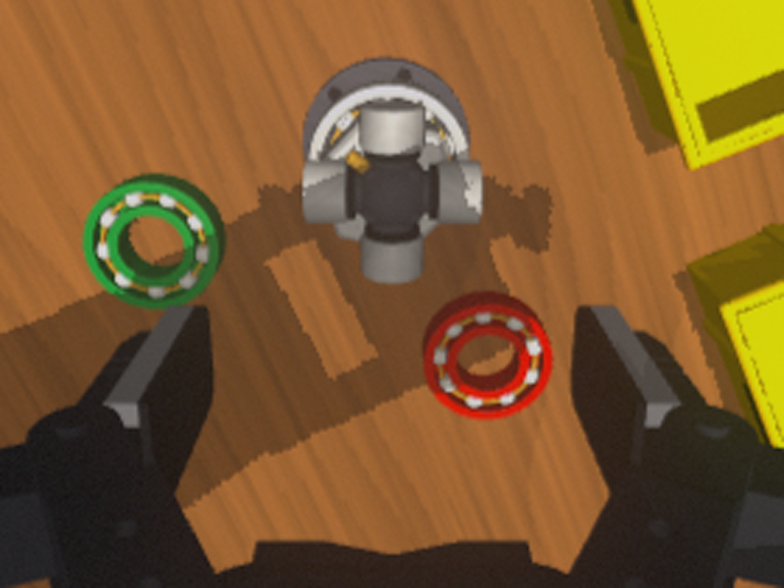

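The side view shows the tips at about crop (540,122) and (637,158), and the scene view at (177,195). The wrist view shows the cross midway between the fingers (392 against 392.5). Next, the tip height.

```bash
python3 - <<'E'
from h import *
s,c=load('w2')
for z in(-10,0,10,20):
    f=lambda n,y,x=0:proj(n,s['tcp_pos']+s['eef_rot']@np.array((x,y,z/1000)))[0].round(1)
    print(z,'side',f('d2',-.043),f('d2',.043),'scene',f('s2',.043),f('s2',-.043), 'wrist+x,-x edge', f('w2',.0363,.011),f('w2',.0363,-.011),f('w2',-.0363,.011))
print('obs wrist', (573/2.8+115,310/2.8+120),(573/2.8+115,385/2.8+120),212/2.8+115)
q=np.array([(302,190),(482,190)])/2.8+[115,120];print(px('w2',q,.091))
E
```

```text
-10 side [272.7 171.1] [240.7 159.7] scene [277.7 153.6] [279.  134.8] wrist+x,-x edge [322.3 225.5] [319.4 261.4] [187.5 225.5]
0 side [272.5 174.7] [240.7 163.3] scene [277.6 156.5] [278.9 137.6] wrist+x,-x edge [318.  218.2] [315.5 252.3] [191.7 218.2]
10 side [272.3 178.3] [240.7 166.8] scene [277.5 159.3] [278.8 140.4] wrist+x,-x edge [314.2 211.8] [312.  244.1] [195.4 211.8]
20 side [272.1 181.9] [240.7 170.4] scene [277.4 162.1] [278.6 143.2] wrist+x,-x edge [310.9 206.1] [308.9 236.9] [198.7 206.1]
obs wrist (319.64285714285717, 230.71428571428572) (319.64285714285717, 257.5) 190.71428571428572
[[0.44176538 0.08255631 0.091     ]
 [0.49861658 0.06063534 0.091     ]]
```

Request:
{"method": "carry_out", "body": {"dp": [[0,0,0.3],[0,0,0.3],[0,0,0.3],[0,0,0.3],[0,0,0.3],[0,0,0.22],[0,0,0],[0,0,0]], "delta_rot": [[0,0,0],[0,0,0],[0,0,0],[0,0,0],[0,0,0],[0,0,0],[0,0,0],[0,0,0]], "gripper": [0.85,0.85,0.85,0.85,0.85,0.85,0.85,0.85]}}

```text
t: 5.52
tcp_pos: [0.4702, 0.0722, 0.1051]
eef_rot: [[0.357, 0.934, 0.001], [0.934, -0.357, 0.0], [0.0, 0.001, -1.0]]
contact_force: [0.6, -0.5, 0.6]
opening: 0.0724
grip_force: 0.0
```

```bash
python3 - <<'E'
from h import *
s,c=snap('wrist','w3');print(s['tcp_pos'],s['contact_force'],s['opening']);snap('scene','s3');snap('side','d3')
a=cv2.resize(cv2.imread('pics/s3.png')[130:210,240:320],(400,400),interpolation=2)
b=cv2.resize(cv2.imread('pics/d3.png')[165:245,215:295],(400,400),interpolation=2)
cv2.imwrite('pics/sd3.png',np.hstack([a,b]))
E
```

```text
[0.47021464 0.07216403 0.10506711] [ 0.57778276 -0.50627333  0.5621704 ] 0.07235995327492215
```

View pics/sd3.png

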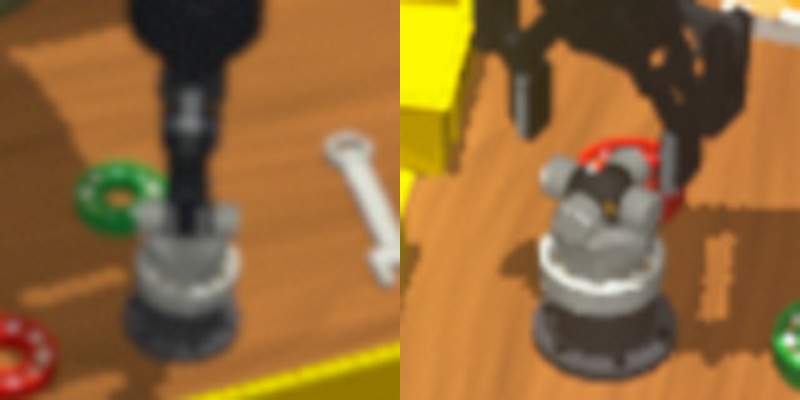

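```bash
python3 - <<'E'
from h import *
s,c=load('w3')
for z in(.08,.09,.1,.11,.12):
    g=lambda n,o,y:((proj(n,[*(s['tcp_pos']+s['eef_rot']@np.array((0,y,0)))[:2],z])[0]-o)*5+([400,0] if n=='d3' else 0)).round()
    print(z,'tipL',g('d3',(215,165),.041),'tipR',g('d3',(215,165),-.041),'cupL',g('d3',(215,165),.0295),'cupR',g('d3',(215,165),-.0295),'scene tip',g('s3',(240,130),.041))
E
```

```text
0.08 tipL [531. 179.] tipR [673. 236.] cupL [551. 187.] cupR [653. 228.] scene tip [183. 277.]
0.09 tipL [531. 163.] tipR [674. 220.] cupL [551. 171.] cupR [654. 212.] scene tip [184. 264.]
0.1 tipL [531. 147.] tipR [675. 204.] cupL [551. 155.] cupR [654. 195.] scene tip [184. 252.]
0.11 tipL [531. 131.] tipR [676. 187.] cupL [551. 138.] cupR [655. 179.] scene tip [185. 239.]
0.12 tipL [531. 114.] tipR [677. 171.] cupL [551. 122.] cupR [656. 162.] scene tip [185. 226.]
```

The tips sit at about the TCP level at this opening (z about 0.105). I'll go down 21 mm and close on the cups.

Request:
{"method": "carry_out", "body": {"dp": [[0,0,0.2],[0,0,0.22],[0,0,0],[0,0,0],[0,0,0],[0,0,0],[0,0,0]], "delta_rot": [[0,0,0],[0,0,0],[0,0,0],[0,0,0],[0,0,0],[0,0,0],[0,0,0]], "gripper": [0.85,0.85,0.8,0.75,0.6,0.6,0.6], "newtons": 35}}

```text
t: 6.55
tcp_pos: [0.4702, 0.0722, 0.0841]
eef_rot: [[0.357, 0.934, 0.001], [0.934, -0.357, 0.0], [0.0, 0.001, -1.0]]
contact_force: [-0.8, -0.3, 5.8]
opening: 0.0581
grip_force: 37.6
```

Request:
{"method": "carry_out", "body": {"dp": [[0,0,-0.06],[0,0,-0.1],[0,0,-0.2],[0,0,-0.3],[0,0,-0.3],[0,0,0]], "delta_rot": [[0,0,0],[0,0,0],[0,0,0],[0,0,0],[0,0,0],[0,0,0]], "gripper": [0.6,0.6,0.6,0.6,0.6,0.6]}}

```text
t: 7.3
tcp_pos: [0.4706, 0.0722, 0.1332]
eef_rot: [[0.357, 0.934, 0.003], [0.934, -0.357, 0.0], [0.001, 0.002, -1.0]]
contact_force: [1.1, 0.5, -0.9]
opening: 0.0581
grip_force: 38.0
```

```bash
python3 - <<'E'
from h import *
s,c=snap('wrist','w4');print(s['tcp_pos'],s['contact_force'],s['opening'],s['grip_force'],s['joint_positions'].round(1));snap('scene','s4');snap('side','d4')
a=cv2.resize(cv2.imread('pics/s4.png')[110:210,240:340],(400,400),interpolation=2)
b=cv2.resize(cv2.imread('pics/d4.png')[145:245,215:315],(400,400),interpolation=2)
cv2.imwrite('pics/sd4.png',np.hstack([a,b]))
d=s['eef_rot'].T@(np.array([.530,.41,.16])-s['tcp_pos']);print(d)
E
```

```text
[0.47058145 0.07221459 0.13317273] [ 1.10293441  0.50529412 -0.91122625] 0.05808597939071667 37.9585075378418 [  4.3  14.3 105.2   0.   60.4  25.3]
[ 0.33673635 -0.06519665 -0.02659472]
```

View pics/sd4.png

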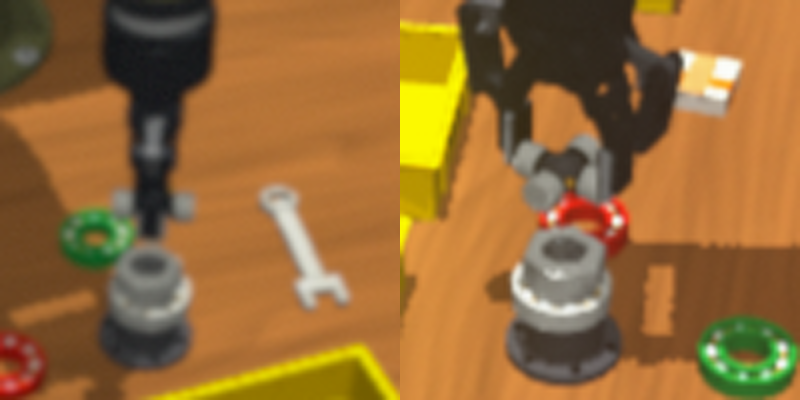

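The cross hangs level in the gripper, and the nut, bearing and flange stand undisturbed. Now to the crosses crate.

Request:
{"method": "carry_out", "body": {"dp": [[0.3,-0.06,-0.05],[0.56,-0.11,-0.06],[0.6,-0.11,-0.06],[0.6,-0.11,-0.06],[0.6,-0.11,-0.06],[0.6,-0.11,-0.06],[0.6,-0.11,-0.06],[0.6,-0.11,-0.06]], "delta_rot": [[0,0,0],[0,0,0],[0,0,0],[0,0,0],[0,0,0],[0,0,0],[0,0,0],[0,0,0]], "gripper": [0.6,0.6,0.6,0.6,0.6,0.6,0.6,0.6]}}

```text
t: 8.45
tcp_pos: [0.5106, 0.2971, 0.1549]
eef_rot: [[0.357, 0.934, -0.001], [0.934, -0.357, -0.0], [-0.0, -0.001, -1.0]]
contact_force: [0.7, 0.2, -1.5]
opening: 0.058
grip_force: 37.9
```

Request:
{"method": "carry_out", "body": {"dp": [[0.6,-0.11,-0.06],[0.6,-0.11,0],[0.5,-0.11,0],[0.4,-0.1,0],[0.2,-0.08,0],[0,0,0],[0,0,0]], "delta_rot": [[0,0,0],[0,0,0],[0,0,0],[0,0,0],[0,0,0],[0,0,0],[0,0,0]], "gripper": [0.6,0.6,0.6,0.6,0.6,0.6,0.6]}}

```text
t: 9.32
tcp_pos: [0.5282, 0.4113, 0.1581]
eef_rot: [[0.358, 0.934, -0.0], [0.934, -0.358, -0.0], [-0.0, -0.0, -1.0]]
contact_force: [-0.4, -0.3, -2.2]
opening: 0.0583
grip_force: 37.9
```

```bash
python3 - <<'E'
from h import *
s,c=snap('wrist','w5');print(s['tcp_pos'],s['eef_rot'].round(3),s['opening']);snap('side','d5')
a=cv2.resize(cv2.imread('pics/w5.png'),(440,330),interpolation=2)
b=cv2.resize(cv2.imread('pics/d5.png')[230:384,80:260],(360,308),interpolation=2)
o=np.zeros((330,800,3),np.uint8);o[:,:440]=a;o[:308,440:]=b
cv2.imwrite('pics/wd5.png',o)
E
```

```text
[0.52817309 0.4113073  0.15814716] [[ 0.358  0.934 -0.   ]
 [ 0.934 -0.358 -0.   ]
 [-0.    -0.    -1.   ]] 0.05834332787876729
```

View pics/wd5.png

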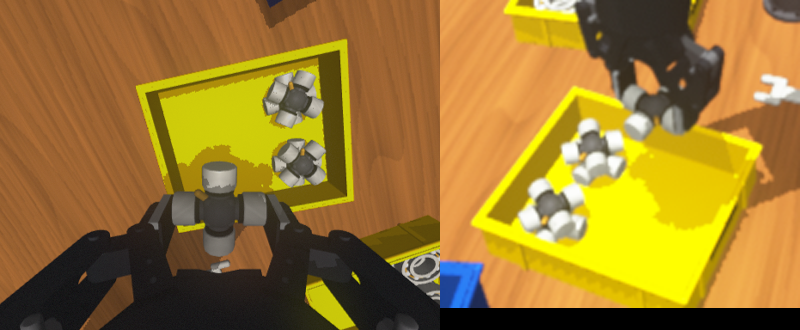

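The wrist view shows crate rim corners at (137,85), (347,40) and (352,203), with the stock at the right end. I'll check the clear-floor centre.

```bash
python3 - <<'E'
from h import *
P=px('w5',np.array([(137,85),(347,40),(352,203)])*512/440,.058)[:,:2]
ex=P[1]-P[0];print(P.round(3),np.linalg.norm(ex),np.linalg.norm(P[1]-P[2]))
ex/=np.linalg.norm(ex);ey=(P[1]-P[2])/np.linalg.norm(P[1]-P[2])
c=(P[0]+P[2])/2;print('c',c,'yaw',np.degrees(np.arctan2(ex[1],ex[0])),'origin',c-.044*ex)
s=arm.state();o=c-.044*ex;print((s['eef_rot'].T@np.array([*(o-s['tcp_pos'][:2]),0])))
E
```

```text
[[0.48  0.515]
 [0.685 0.48 ]
 [0.655 0.308]] 0.20857378014065175 0.1747329920160889
c [0.56757688 0.41156228] yaw -9.680622871046811 origin [0.52420342 0.41896115]
[ 5.76446954e-03 -6.66457957e-03 -5.47435760e-07]
```

Request:
{"method": "carry_out", "body": {"dp": [[0.12,-0.12,0.2],[0,0,0.5],[0,0,0.5],[0,0,0.5],[0,0,0.5],[0,0,0.3],[0,0,0.2],[0,0,0.04]], "delta_rot": [[0,0,0],[0,0,0],[0,0,0],[0,0,0],[0,0,0],[0,0,0],[0,0,0],[0,0,0]], "gripper": [0.6,0.6,0.6,0.6,0.6,0.6,0.6,0.6]}}

```text
t: 10.42
tcp_pos: [0.5247, 0.4195, 0.0209]
eef_rot: [[0.358, 0.934, -0.0], [0.934, -0.358, -0.0], [-0.0, -0.0, -1.0]]
contact_force: [0.2, 0.4, -1.1]
opening: 0.0578
grip_force: 37.9
```

Request:
{"method": "carry_out", "body": {"dp": [[0,0,0.08],[0,0,0.04],[0,0,0],[0,0,0]], "delta_rot": [[0,0,0],[0,0,0],[0,0,0],[0,0,0]], "gripper": [0.6,0.6,0.6,0.6]}}

```text
t: 10.92
tcp_pos: [0.5249, 0.4196, 0.0155]
eef_rot: [[0.358, 0.934, 0.0], [0.934, -0.358, 0.0], [0.0, 0.0, -1.0]]
contact_force: [-0.3, -0.7, -1.8]
opening: 0.0584
grip_force: 37.9
```

Request:
{"method": "carry_out", "body": {"dp": [[0,0,0.04],[0,0,0.04],[0,0,0]], "delta_rot": [[0,0,0],[0,0,0],[0,0,0]], "gripper": [0.6,0.6,0.6]}}

```text
t: 11.3
tcp_pos: [0.5247, 0.4194, 0.0109]
eef_rot: [[0.357, 0.934, -0.0], [0.934, -0.357, -0.0], [-0.0, -0.0, -1.0]]
contact_force: [-0.8, 0.5, -2.2]
opening: 0.0582
grip_force: 37.9
```

Request:
{"method": "carry_out", "body": {"dp": [[0,0,0.03],[0,0,0]], "delta_rot": [[0,0,0],[0,0,0]], "gripper": [0.6,0.6]}}

```text
t: 11.55
tcp_pos: [0.5247, 0.4195, 0.0096]
eef_rot: [[0.357, 0.934, -0.0], [0.934, -0.357, -0.0], [-0.0, -0.0, -1.0]]
contact_force: [0.3, 0.1, -0.6]
opening: 0.0584
grip_force: 37.9
```

Request:
{"method": "carry_out", "body": {"dp": [[0,0,0.02],[0,0,0]], "delta_rot": [[0,0,0],[0,0,0]], "gripper": [0.6,0.6]}}

```text
t: 11.8
tcp_pos: [0.5247, 0.4195, 0.0086]
eef_rot: [[0.358, 0.934, -0.0], [0.934, -0.358, -0.0], [-0.0, -0.0, -1.0]]
contact_force: [0.3, 0.5, -1.8]
opening: 0.0579
grip_force: 37.9
```

Request:
{"method": "carry_out", "body": {"dp": [[0,0,0.02],[0,0,0]], "delta_rot": [[0,0,0],[0,0,0]], "gripper": [0.6,0.6]}}

```text
t: 12.05
tcp_pos: [0.5249, 0.4196, 0.0082]
eef_rot: [[0.358, 0.934, 0.0], [0.934, -0.358, 0.0], [0.0, 0.0, -1.0]]
contact_force: [-3.4, -1.4, 4.1]
opening: 0.0579
grip_force: 38.5
```

Request:
{"method": "carry_out", "body": {"dp": [[0,0,0],[0,0,0],[0,0,0],[0,0,-0.3],[0,0,-0.8],[0,0,-0.9],[0,0,-0.9],[0,0,-0.9]], "delta_rot": [[0,0,0],[0,0,0],[0,0,0],[0,0,0],[0,0,0],[0,0,0],[0,0,0],[0,0,0]], "gripper": [0.8,0.8,0.8,0.8,0.8,0.8,0.8,0.8]}}

```text
t: 13.05
tcp_pos: [0.5246, 0.4194, 0.2005]
eef_rot: [[0.357, 0.934, 0.001], [0.934, -0.357, 0.001], [0.001, 0.001, -1.0]]
contact_force: [-0.2, 0.3, 0.9]
opening: 0.0683
grip_force: 0.0
```

```bash
python3 - <<'E'
from h import *
snap('side','d6');s,c=snap('wrist','w6');print(s['tcp_pos'],s['joint_positions'].round(1))
a=cv2.resize(cv2.imread('pics/w4.png')[60:330,110:400],(430,400),interpolation=2)
b=cv2.resize(cv2.imread('pics/d6.png')[250:384,80:250],(370,292),interpolation=2)
o=np.zeros((400,800,3),np.uint8);o[:,:430]=a;o[:292,430:]=b
cv2.imwrite('pics/wd6.png',o)
E
```

```text
[0.52592612 0.42043847 0.20755748] [35.5 34.  66.5  0.  78.9 56.5]
```

View pics/wd6.png

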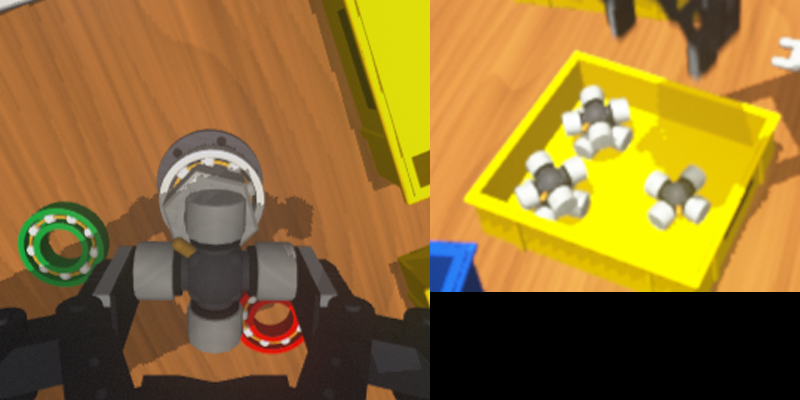

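The cross lies flat in the crosses crate at crop (678,193), on the clear floor. Back over the pile.

Request:
{"method": "carry_out", "body": {"dp": [[-0.5,0.1,0],[-0.8,0.17,0],[-0.8,0.17,0],[-0.8,0.17,0],[-0.8,0.17,0],[-0.8,0.17,0],[-0.8,0.17,0],[-0.8,0.17,0]], "delta_rot": [[0,0,0],[0,0,0],[0,0,0],[0,0,0],[0,0,0],[0,0,0],[0,0,0],[0,0,0]], "gripper": [0.8,0.8,0.8,0.8,0.8,0.8,0.8,0.8]}}

```text
t: 14.15
tcp_pos: [0.4755, 0.1104, 0.1981]
eef_rot: [[0.357, 0.934, 0.001], [0.934, -0.357, 0.0], [0.0, 0.0, -1.0]]
contact_force: [-0.0, -0.0, 0.8]
opening: 0.0685
grip_force: 0.0
```

Request:
{"method": "carry_out", "body": {"dp": [[-0.5,0.1,0],[-0.3,0.06,0],[0,0,0],[0,0,0]], "delta_rot": [[0,0,0],[0,0,0],[0,0,0],[0,0,0]], "gripper": [0.8,0.8,0.8,0.8]}}

```text
t: 14.65
tcp_pos: [0.4693, 0.0721, 0.1978]
eef_rot: [[0.357, 0.934, 0.0], [0.934, -0.357, 0.0], [0.0, 0.0, -1.0]]
contact_force: [0.8, -0.1, 0.7]
opening: 0.0683
grip_force: 0.0
```

```bash
python3 - <<'E'
from h import *
s,c=snap('wrist','w7');print(s['tcp_pos']);p=proj('w7',[.47,.072,.08])[0];print(p)
x,y=p.astype(int)-[45,38];print('origin',x,y)
cv2.imwrite('pics/w7c.png',cv2.resize(cv2.imread('pics/w7.png')[y:y+75,x:x+100],(800,600),interpolation=cv2.INTER_CUBIC))
E
```

```text
[0.46927315 0.07206819 0.19777503]
[255.3108879  182.44816731]
origin 210 144
```

View pics/w7c.png

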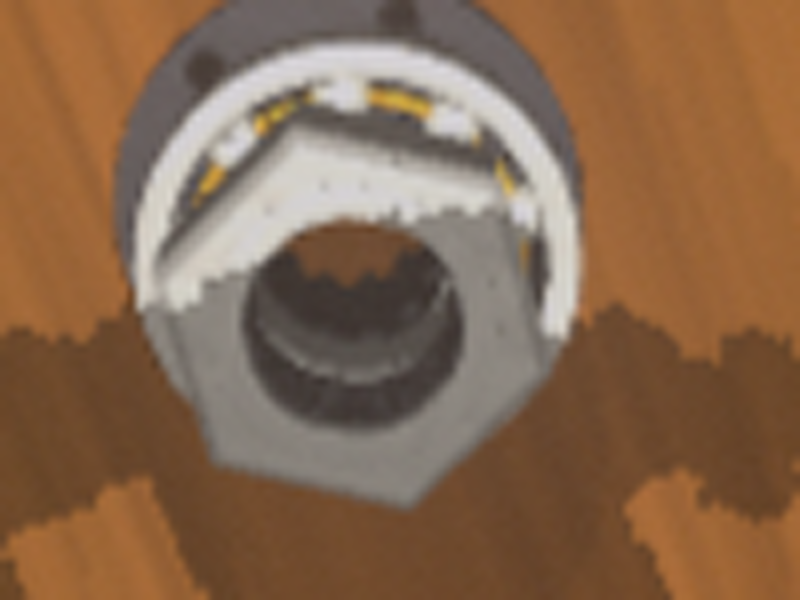

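The view shows nut corners at about (300,125), (505,185), (546,372), (410,506), (215,461) and (162,280). The bearing rim spans x 135–580 with its top at y=40, and the flange plate lies behind it.

```bash
python3 - <<'E'
from h import *
from scipy.optimize import least_squares
q=np.array([(300,125),(505,185),(546,372),(410,506),(215,461),(162,280)])/8.+[210,144]-.44
P=px('w7',q,.078)[:,:2];c=P.mean(0)
r=P-c;a=np.degrees(np.arctan2(r[:,1],r[:,0]));print(c,np.hypot(*r.T).round(4),a.round(1),(a%60).round(1))
# bearing ring: fit circle edges
q=np.array([(135,265),(580,250),(360,40),(190,125),(515,115)])/8.+[210,144]-.44
B=px('w7',q,.054)[:,:2];f=least_squares(lambda v:np.hypot(*(B-v[:2]).T)-.031,[.47,.072]);print('bearing',f.x,f.fun.round(4))
s=arm.state();print(s['eef_rot'].T@np.array([*(c-s['tcp_pos'][:2]),0]), 'tool y yaw',np.degrees(np.arctan2(*s['eef_rot'][[1,0],1])))
E
```

```text
[0.46803991 0.07031454] [0.0266 0.026  0.0252 0.0257 0.0261 0.0254] [  84.3   23.3  -35.6  -95.  -155.8  145.8] [24.3 23.3 24.4 25.  24.2 25.8]
bearing [0.4685942  0.07129599] [-0.0002 -0.0001  0.0008 -0.0005 -0.0006]
[-2.12553566e-03 -4.57229169e-04 -1.90196316e-07] tool y yaw -20.90046159716224
```

Request:
{"method": "carry_out", "body": {"dp": [[-0.04,-0.01,0],[0,0,0.2],[0,0,0.4],[0,0,0.5],[0,0,0.5],[0,0,0.4],[0,0,0.3],[0,0,0.2]], "delta_rot": [[0,0,0],[0,0,-0.75],[0,0,-0.75],[0,0,-0.74],[0,0,0],[0,0,0],[0,0,0],[0,0,0]], "gripper": [0.8,0.8,0.8,0.8,0.8,0.8,0.8,0.8]}}

```text
t: 15.7
tcp_pos: [0.4679, 0.0699, 0.0721]
eef_rot: [[0.096, 0.995, -0.0], [0.995, -0.096, -0.0], [-0.0, -0.0, -1.0]]
contact_force: [-0.4, 0.4, -0.0]
opening: 0.0684
grip_force: 0.0
```

Request:
{"method": "carry_out", "body": {"dp": [[0,0,0.1],[0,0,0],[0,0,0],[0,0,0]], "delta_rot": [[0,0,0],[0,0,0],[0,0,0],[0,0,0]], "gripper": [0.8,0.8,0.7,0.65]}}

```text
t: 16.2
tcp_pos: [0.4682, 0.0697, 0.0681]
eef_rot: [[0.097, 0.995, 0.001], [0.995, -0.097, 0.0], [0.0, 0.001, -1.0]]
contact_force: [0.3, 0.8, 0.4]
opening: 0.0555
grip_force: 0.0
```

Request:
{"method": "carry_out", "body": {"dp": [[0,0,0],[0,0,0],[0,0,0],[0,0,0]], "delta_rot": [[0,0,0],[0,0,0],[0,0,0],[0,0,0]], "gripper": [0.6,0.55,0.48,0.48]}}

```text
t: 16.7
tcp_pos: [0.4681, 0.0697, 0.068]
eef_rot: [[0.097, 0.995, 0.001], [0.995, -0.097, 0.0], [0.0, 0.0, -1.0]]
contact_force: [-1.5, -0.1, 5.9]
opening: 0.045
grip_force: 36.3
```

Request:
{"method": "carry_out", "body": {"dp": [[0,0,-0.04],[0,0,-0.06],[0,0,-0.2],[0,0,-0.3],[0,0,-0.5],[0,0,-0.5],[0,0,-0.4],[0,0,0]], "delta_rot": [[0,0,0],[0,0,0],[0,0,0],[0,0,0],[0,0,0],[0,0,0],[0,0,0],[0,0,0]], "gripper": [0.48,0.48,0.48,0.48,0.48,0.48,0.48,0.48]}}

```text
t: 17.7
tcp_pos: [0.4686, 0.0698, 0.1695]
eef_rot: [[0.097, 0.995, 0.003], [0.995, -0.097, 0.0], [0.001, 0.003, -1.0]]
contact_force: [-0.4, -0.2, -3.2]
opening: 0.0451
grip_force: 36.4
```

Request:
{"method": "carry_out", "body": {"dp": [[-0.2,0.25,0],[-0.4,0.5,0],[-0.5,0.55,0],[-0.5,0.55,0],[-0.5,0.55,0],[-0.5,0.55,0],[-0.45,0.5,0],[-0.33,0.43,0]], "delta_rot": [[0,0,0],[0,0,0],[0,0,0],[0,0,0],[0,0,0],[0,0,0],[0,0,0],[0,0,0]], "gripper": [0.48,0.48,0.48,0.48,0.48,0.48,0.48,0.48]}}

```text
t: 18.7
tcp_pos: [0.6453, -0.1193, 0.166]
eef_rot: [[0.098, 0.995, -0.002], [0.995, -0.098, 0.0], [0.0, -0.002, -1.0]]
contact_force: [-0.7, -0.1, -1.7]
opening: 0.0449
grip_force: 36.4
```

Request:
{"method": "carry_out", "body": {"dp": [[0,0,0],[0,0,0]], "delta_rot": [[0,0,0],[0,0,0]], "gripper": [0.48,0.48]}}

```text
t: 18.95
tcp_pos: [0.6443, -0.1175, 0.1665]
eef_rot: [[0.097, 0.995, -0.002], [0.995, -0.097, 0.0], [0.0, -0.002, -1.0]]
contact_force: [-0.3, 0.1, -2.1]
opening: 0.045
grip_force: 36.6
```

```bash
cat >> h.py <<'E'
def yellow(f):
    s,c=load(f);h=cv2.cvtColor(c['frame'],cv2.COLOR_RGB2HSV)
    return cv2.inRange(h,(24,200,70),(34,255,255))
def edgefit(f,T,z=.058,L=.206,W=.168):
    """refine crate pose (x,y,yaw of origin) by IoU of the yellow mask with rim outline+outer walls"""
    from scipy.optimize import minimize
    from scipy.ndimage import gaussian_filter
    m=cv2.morphologyEx(yellow(f),cv2.MORPH_CLOSE,np.ones((9,9)));M=gaussian_filter((m>0).astype(float),1.)
    def cost(v):
        x,y,t=v;e=np.array([np.cos(t),np.sin(t)]);n=np.array([-e[1],e[0]]);P=[]
        for zz,k in((.06,.003),(.0,0)):
            P+= [[*(np.array([x,y])+(.044+a*(L/2+k))*e+b*(W/2+k)*n),zz] for a,b in((-1,-1),(1,-1),(1,1),(-1,1))]
        q=proj(f,P);hull=cv2.convexHull((q*16).astype(np.int32));I=np.zeros(m.shape,np.uint8)
        cv2.fillConvexPoly(I,hull,1,cv2.LINE_8,4);I=I>0
        return -(M*I).sum()/np.maximum(M,I)[cv2.dilate(I.astype(np.uint8),np.ones((15,15)))>0].sum()
    r=minimize(cost,T,method='Nelder-Mead',options=dict(initial_simplex=np.array(T)+np.array([[0,0,0],[.015,0,0],[0,.015,0],[0,0,.08]])))
    return r.x,r.fun
E
python3 - <<'E'
from h import *
s,c=snap('wrist','w8');print(s['tcp_pos'],s['contact_force']);snap('side','d8');snap('scene','s8')
a=load('d4')[1]['frame'].astype(int);b=load('d8')[1]['frame'].astype(int)
D=np.abs(a-b).max(2)>40
for z in(0,.02,.045,.055,.065,.075):
    p=proj('d8',[[.469+.02*np.cos(t),.0712+.02*np.sin(t),z] for t in np.linspace(0,3.14,9)]).round().astype(int);print(z,[int(b[v,u].sum()) for u,v in p],D[p[:,1],p[:,0]].sum())
print('nuts scene',edgefit('scene0',[.645,-.117,.07]),edgefit('s8',[.645,-.117,.07]),'crosses check',edgefit('scene0',[.524,.419,-.17]))
print('bear',edgefit('scene0',[.64,.119,.03]),'flanges',edgefit('scene0',[.518,-.431,0.01]))
E
```

```text
[ 0.64431792 -0.11747424  0.16648816] [-0.30801825  0.1338813  -2.07016441]
0 [173, 178, 187, 231, 271, 227, 228, 181, 168] 0
0.02 [428, 328, 276, 180, 186, 186, 179, 172, 260] 0
0.045 [686, 609, 599, 721, 657, 716, 624, 714, 522] 4
0.055 [706, 711, 675, 640, 612, 577, 651, 634, 704] 9
0.065 [643, 666, 593, 380, 354, 306, 413, 676, 576] 5
0.075 [422, 680, 725, 590, 430, 440, 680, 642, 394] 7
nuts scene (array([ 0.64412989, -0.1197774 ,  0.08322891]), np.float64(-0.739449478933742)) (array([ 0.64356463, -0.11899007,  0.07794119]), np.float64(-0.7355452561336439)) crosses check (array([ 0.52433672,  0.41988962, -0.16365505]), np.float64(-0.8012900498172226))
bear (array([0.63724443, 0.12029243, 0.03164473]), np.float64(-0.7909901086889765)) flanges (array([ 5.12770648e-01, -4.34759605e-01, -6.75154321e-05]), np.float64(-0.7847649756960042))
```

Request:
{"method": "carry_out", "body": {"dp": [[0,0,0.3],[0,0,0.5],[0,0,0.5],[0,0,0.5],[0,0,0.5],[0,0,0.3],[0,0,0.2],[0,0,0.1]], "delta_rot": [[0,0,0],[0,0,0],[0,0,0],[0,0,0],[0,0,0],[0,0,0],[0,0,0],[0,0,0]], "gripper": [0.48,0.48,0.48,0.48,0.48,0.48,0.48,0.48]}}

```text
t: 20.1
tcp_pos: [0.6448, -0.1172, 0.0225]
eef_rot: [[0.097, 0.995, 0.0], [0.995, -0.097, -0.0], [-0.0, 0.0, -1.0]]
contact_force: [-0.7, 0.5, -1.7]
opening: 0.0449
grip_force: 36.6
```

Request:
{"method": "carry_out", "body": {"dp": [[0,0,0.04],[0,0,0.02],[0,0,0]], "delta_rot": [[0,0,0],[0,0,0],[0,0,0]], "gripper": [0.48,0.48,0.48]}}

```text
t: 20.48
tcp_pos: [0.6449, -0.1173, 0.02]
eef_rot: [[0.097, 0.995, 0.001], [0.995, -0.097, -0.0], [-0.0, 0.001, -1.0]]
contact_force: [0.6, 0.2, -1.2]
opening: 0.0453
grip_force: 36.6
```

Request:
{"method": "carry_out", "body": {"dp": [[0,0,0.02],[0,0,0]], "delta_rot": [[0,0,0],[0,0,0]], "gripper": [0.48,0.48]}}

```text
t: 20.72
tcp_pos: [0.6447, -0.1173, 0.0187]
eef_rot: [[0.097, 0.995, 0.0], [0.995, -0.097, -0.0], [-0.0, 0.0, -1.0]]
contact_force: [0.7, 0.3, -2.1]
opening: 0.0451
grip_force: 36.6
```

Request:
{"method": "carry_out", "body": {"dp": [[0,0,0.03],[0,0,0]], "delta_rot": [[0,0,0],[0,0,0]], "gripper": [0.48,0.48]}}

```text
t: 20.98
tcp_pos: [0.6446, -0.1172, 0.017]
eef_rot: [[0.097, 0.995, -0.0], [0.995, -0.097, 0.0], [0.0, -0.0, -1.0]]
contact_force: [0.0, -0.7, -2.2]
opening: 0.0447
grip_force: 36.6
```

Request:
{"method": "carry_out", "body": {"dp": [[0,0,0.02],[0,0,0]], "delta_rot": [[0,0,0],[0,0,0]], "gripper": [0.48,0.48]}}

```text
t: 21.22
tcp_pos: [0.6447, -0.1173, 0.0162]
eef_rot: [[0.097, 0.995, 0.0], [0.995, -0.097, 0.0], [0.0, 0.0, -1.0]]
contact_force: [0.0, 0.3, -2.3]
opening: 0.0452
grip_force: 36.6
```

Request:
{"method": "carry_out", "body": {"dp": [[0,0,0.02],[0,0,0]], "delta_rot": [[0,0,0],[0,0,0]], "gripper": [0.48,0.48]}}

```text
t: 21.48
tcp_pos: [0.6448, -0.1173, 0.0161]
eef_rot: [[0.097, 0.995, 0.0], [0.995, -0.097, -0.0], [-0.0, 0.0, -1.0]]
contact_force: [-5.2, 1.0, 8.0]
opening: 0.045
grip_force: 37.7
```

Request:
{"method": "carry_out", "body": {"dp": [[0,0,0],[0,0,0],[0,0,0],[0,0,-0.3],[0,0,-0.8],[0,0,-0.9],[0,0,-0.9],[0,0,-0.8]], "delta_rot": [[0,0,0],[0,0,0],[0,0,0],[0,0,0],[0,0,0],[0,0,0],[0,0,0],[0,0,0]], "gripper": [0.64,0.64,0.64,0.64,0.64,0.64,0.64,0.64]}}

```text
t: 22.48
tcp_pos: [0.6447, -0.1173, 0.2033]
eef_rot: [[0.097, 0.995, 0.002], [0.995, -0.097, -0.0], [-0.0, 0.002, -1.0]]
contact_force: [-0.5, 0.1, -0.1]
opening: 0.0547
grip_force: 0.0
```

Request:
{"method": "carry_out", "body": {"dp": [[0.3,-0.4,0],[0.5,-0.55,0],[0.5,-0.55,0],[0.5,-0.55,0],[0.5,-0.55,0],[0.5,-0.55,0],[0.4,-0.45,0],[0.2,-0.27,0]], "delta_rot": [[0,0,0],[0,0,0],[0,0,0],[0,0,0],[0,0,0],[0,0,0],[0,0,0],[0,0,0]], "gripper": [0.92,0.92,0.92,0.92,0.92,0.92,0.92,0.92]}}

```text
t: 23.48
tcp_pos: [0.4679, 0.0715, 0.2012]
eef_rot: [[0.096, 0.995, 0.001], [0.995, -0.096, 0.0], [0.0, 0.001, -1.0]]
contact_force: [1.2, -0.6, -0.5]
opening: 0.0787
grip_force: 0.0
```

Request:
{"method": "carry_out", "body": {"dp": [[0,0,0],[0,0,0]], "delta_rot": [[0,0,0],[0,0,0]], "gripper": [0.92,0.92]}}

```text
t: 23.72
tcp_pos: [0.4691, 0.0701, 0.2004]
eef_rot: [[0.097, 0.995, 0.0], [0.995, -0.097, -0.0], [-0.0, 0.0, -1.0]]
contact_force: [-0.4, -0.2, 0.0]
opening: 0.0784
grip_force: 0.0
```

```bash
python3 - <<'E'
from h import *
s,c=snap('wrist','w9');print(s['tcp_pos'],s['joint_positions'].round(1),s['opening']);snap('side','d9');snap('scene','s9')
im=cv2.cvtColor(c['frame'],cv2.COLOR_RGB2BGR);p=proj('w9',[.469,.0712,.056])[0];print('exp',p)
# candidate circles: score the contrast across projected circle edge at z=.056
g=cv2.GaussianBlur(c['frame'],(0,0),.7).astype(float);sat=g.max(2)-g.min(2)
from scipy.ndimage import map_coordinates as mc
t=np.linspace(0,2*np.pi,180,endpoint=False)
def ringmean(x,y,r,z):
    q=proj('w9',np.c_[x+r*np.cos(t),y+r*np.sin(t),np.full_like(t,z)]);return mc(sat,[q[:,1],q[:,0]],order=1)
def best(r,z):
    b=[]
    for dx in np.arange(-.01,.0101,.0005):
        for dy in np.arange(-.01,.0101,.0005):
            x,y=.469+dx,.0712+dy;b.append(((ringmean(x,y,r+.0015,z)-ringmean(x,y,r-.0015,z)).mean(),x,y))
    return max(b)
print('bearing',best(.031,.056)); print('off-height',best(.031,.08)[0],best(.031,.04)[0])
cv2.imwrite('pics/w9c.png',im)
E
```

```text
[0.46911869 0.07011318 0.20042889] [  4.1   9.3 101.4  -0.   69.3   9.7] 0.07838484478078064
exp [254.68335978 175.36529404]
bearing (np.float64(35.83134807525122), np.float64(0.46749999999999997), np.float64(0.08120000000000002))
off-height 36.31872764418215 36.97996669102103
```

```bash
python3 - <<'E'
from h import *
t=np.linspace(0,2*np.pi,60,endpoint=False)
for n in('d9','s9'):
    s,c=load(n);f=c['frame'].astype(int);m=((f.max(2)-f.min(2)<45)&(f.sum(2)>400)).astype(np.uint8)
    p=proj(n,[.469,.0712,.048])[0].astype(int);w=np.zeros_like(m);w[p[1]-16:p[1]+17,p[0]-18:p[0]+19]=1;m*=w
    k,l,st,ce=cv2.connectedComponentsWithStats(m);i=1+st[1:,4].argmax()
    C=np.vstack([[.469+.031*np.cos(t),.0712+.031*np.sin(t),np.full(60,z)] for z in(.040,.056)]).reshape(2,3,-1).transpose(0,2,1).reshape(-1,3)
    q=proj(n,C);print(n,'obs x,y,w,h',st[i],'exp',q.min(0).round(1),(q.max(0)-q.min(0)).round(1))
E
```

```text
d9 obs x,y,w,h [243 208  25  19 265] exp [243.1 205.9] [24.9 20.9]
s9 obs x,y,w,h [273 176  14  14 115] exp [266.4 174.7] [20.3 17.6]
```

Request:
{"method": "carry_out", "body": {"dp": [[0.02,0,0.2],[0,0,0.4],[0,0,0.5],[0,0,0.5],[0,0,0.5],[0,0,0.5],[0,0,0.3],[0,0,0.2]], "delta_rot": [[0,0,0],[0,0,0],[0,0,0],[0,0,0],[0,0,0],[0,0,0],[0,0,0],[0,0,0]], "gripper": [0.92,0.92,0.92,0.92,0.92,0.92,0.92,0.92]}}

```text
t: 24.88
tcp_pos: [0.4686, 0.0716, 0.0444]
eef_rot: [[0.097, 0.995, -0.001], [0.995, -0.097, -0.0], [-0.0, -0.001, -1.0]]
contact_force: [0.4, 0.7, 0.2]
opening: 0.0786
grip_force: 0.0
```

Request:
{"method": "carry_out", "body": {"dp": [[0,0,0],[0,0,0],[0,0,0],[0,0,0],[0,0,0],[0,0,0]], "delta_rot": [[0,0,0],[0,0,0],[0,0,0],[0,0,0],[0,0,0],[0,0,0]], "gripper": [0.86,0.82,0.78,0.72,0.65,0.65]}}

```text
t: 25.62
tcp_pos: [0.469, 0.0717, 0.0461]
eef_rot: [[0.097, 0.995, 0.001], [0.995, -0.097, 0.0], [0.0, 0.001, -1.0]]
contact_force: [-3.7, -1.2, 11.5]
opening: 0.0598
grip_force: 34.9
```

Request:
{"method": "carry_out", "body": {"dp": [[0,0,-0.03],[0,0,-0.05],[0,0,-0.1],[0,0,0],[0,0,0]], "delta_rot": [[0,0,0],[0,0,0],[0,0,0],[0,0,0],[0,0,0]], "gripper": [0.65,0.65,0.65,0.65,0.65]}}

```text
t: 26.25
tcp_pos: [0.4686, 0.0716, 0.0542]
eef_rot: [[0.097, 0.995, -0.0], [0.995, -0.097, -0.0], [-0.0, -0.0, -1.0]]
contact_force: [-0.1, -0.6, -1.9]
opening: 0.06
grip_force: 38.1
```

```bash
python3 - <<'E'
from h import *
s,c=snap('wrist','w10');print(s['tcp_pos'],s['contact_force'],s['opening'],s['grip_force']);snap('side','d10');snap('scene','s10')
a=cv2.resize(cv2.imread('pics/s10.png')[130:210,230:330],(400,320),interpolation=2)
b=cv2.resize(cv2.imread('pics/d10.png')[165:245,205:305],(400,320),interpolation=2)
w=cv2.resize(cv2.imread('pics/w10.png')[150:290,130:380],(450,252),interpolation=2)
o=np.zeros((575,800,3),np.uint8);o[:320]=np.hstack([a,b]);o[322:574,:450]=w
cv2.imwrite('pics/all10.png',o)
E
```

```text
[0.46859474 0.07162458 0.05415101] [-0.10820071 -0.57813372 -1.89531664] 0.060026427548218145 38.12075078487396
```

Request:
{"method": "carry_out", "body": {"dp": [[0,0,-0.3],[0,0,-0.6],[0,0,-0.8],[0.1,0.2,-0.4],[0.2,0.5,0],[0.25,0.6,0],[0.25,0.6,0],[0.25,0.6,0]], "delta_rot": [[0,0,0],[0,0,0],[0,0,0],[0,0,0],[0,0,0],[0,0,0],[0,0,0],[0,0,0]], "gripper": [0.65,0.65,0.65,0.65,0.65,0.65,0.65,0.65]}}

```text
t: 27.4
tcp_pos: [0.5991, 0.1121, 0.1603]
eef_rot: [[0.097, 0.995, 0.001], [0.995, -0.097, 0.0], [0.0, 0.001, -1.0]]
contact_force: [-1.0, -0.1, -1.4]
opening: 0.0598
grip_force: 38.5
```

Request:
{"method": "carry_out", "body": {"dp": [[0.2,0.5,0],[0.05,0.25,0],[0,0,0],[0,0,0]], "delta_rot": [[0,0,0],[0,0,0],[0,0,0],[0,0,0]], "gripper": [0.65,0.65,0.65,0.65]}}

```text
t: 27.9
tcp_pos: [0.6362, 0.1206, 0.1596]
eef_rot: [[0.097, 0.995, -0.0], [0.995, -0.097, -0.0], [-0.0, -0.0, -1.0]]
contact_force: [0.2, 0.5, -1.3]
opening: 0.0598
grip_force: 38.5
```

```bash
python3 - <<'E'
from h import *
s,c=snap('wrist','w11');print(s['tcp_pos'],s['contact_force'],s['opening']);snap('side','d11');snap('scene','s11')
print(edgefit('s11',[.637,.12,.03]),edgefit('side0',[.637,.12,.03]))
# held bearing: expected outline in wrist image if level vs the bright blob
t=np.linspace(0,2*np.pi,60,endpoint=False);X=s['tcp_pos']
for z in(-.0055,.0105):
  q=proj('w11',np.c_[X[0]+.031*np.cos(t),X[1]+.031*np.sin(t),np.full(60,X[2]+z)]);print(z,q.min(0).round(1),q.max(0).round(1))
f=c['frame'].astype(int);m=((f.max(2)-f.min(2)<40)&(f.sum(2)>270)).astype(np.uint8)
k,l,st,ce=cv2.connectedComponentsWithStats(m);print(st[1:][st[1:,4]>150])
w=cv2.resize(c['frame'][...,::-1][150:330,130:380],(800,576),interpolation=2);cv2.imwrite('pics/w11c.png',w)
E
```

```text
[0.63617199 0.12056639 0.15963634] [ 0.21451289  0.53808035 -1.32130149] 0.05984530377095393
(array([0.63555076, 0.11907711, 0.05575006]), np.float64(-0.7754672168783641)) (array([0.63937669, 0.11541358, 0.06821834]), np.float64(-0.6954016520783087))
-0.0055 [204.3 182.2] [306.6 275.7]
0.0105 [199.1 190.4] [312.2 292.3]
[[   0   76   99   38 1944]
 [ 316   99   72   65 2602]
 [ 321  173   67   62 2200]
 [ 200  183  110  107 5260]
 [  82  221   46   40  922]
 [ 492  298   20   56  816]
 [ 355  323   22   32  336]]
```

Request:
{"method": "carry_out", "body": {"dp": [[0,0,0.3],[0,0,0.5],[0,0,0.5],[0,0,0.5],[0,0,0.5],[0,0,0.3],[0,0,0.2],[0,0,0.06]], "delta_rot": [[0,0,0],[0,0,0],[0,0,0],[0,0,0],[0,0,0],[0,0,0],[0,0,0],[0,0,0]], "gripper": [0.65,0.65,0.65,0.65,0.65,0.65,0.65,0.65]}}

```text
t: 29.05
tcp_pos: [0.6366, 0.1207, 0.0159]
eef_rot: [[0.097, 0.995, -0.0], [0.995, -0.097, -0.0], [-0.0, -0.0, -1.0]]
contact_force: [0.4, -0.3, -1.8]
opening: 0.0601
grip_force: 38.5
```

Request:
{"method": "carry_out", "body": {"dp": [[0,0,0.04],[0,0,0],[0,0,0]], "delta_rot": [[0,0,0],[0,0,0],[0,0,0]], "gripper": [0.65,0.65,0.65]}}

```text
t: 29.42
tcp_pos: [0.6369, 0.1207, 0.0146]
eef_rot: [[0.097, 0.995, 0.001], [0.995, -0.097, 0.0], [0.0, 0.001, -1.0]]
contact_force: [0.1, 0.6, -1.9]
opening: 0.0598
grip_force: 38.5
```

Request:
{"method": "carry_out", "body": {"dp": [[0,0,0.03],[0,0,0]], "delta_rot": [[0,0,0],[0,0,0]], "gripper": [0.65,0.65]}}

```text
t: 29.68
tcp_pos: [0.6366, 0.1207, 0.0126]
eef_rot: [[0.097, 0.995, -0.0], [0.995, -0.097, -0.0], [-0.0, -0.0, -1.0]]
contact_force: [0.8, 1.0, -1.3]
opening: 0.0601
grip_force: 38.5
```

Request:
{"method": "carry_out", "body": {"dp": [[0,0,0.03],[0,0,0]], "delta_rot": [[0,0,0],[0,0,0]], "gripper": [0.65,0.65]}}

```text
t: 29.92
tcp_pos: [0.6366, 0.1206, 0.011]
eef_rot: [[0.097, 0.995, -0.0], [0.995, -0.097, -0.0], [-0.0, -0.0, -1.0]]
contact_force: [-0.4, 0.5, -1.6]
opening: 0.0598
grip_force: 38.5
```

Request:
{"method": "carry_out", "body": {"dp": [[0,0,0.02],[0,0,0]], "delta_rot": [[0,0,0],[0,0,0]], "gripper": [0.65,0.65]}}

```text
t: 30.18
tcp_pos: [0.6367, 0.1207, 0.0104]
eef_rot: [[0.097, 0.995, 0.0], [0.995, -0.097, 0.0], [0.0, 0.0, -1.0]]
contact_force: [-0.7, -0.3, 0.7]
opening: 0.0601
grip_force: 38.8
```

Request:
{"method": "carry_out", "body": {"dp": [[0,0,0.01],[0,0,0],[0,0,0],[0,0,0],[0,0,-0.3],[0,0,-0.8],[0,0,-0.9],[0,0,-0.9]], "delta_rot": [[0,0,0],[0,0,0],[0,0,0],[0,0,0],[0,0,0],[0,0,0],[0,0,0],[0,0,0]], "gripper": [0.65,0.8,0.8,0.8,0.8,0.8,0.8,0.8]}}

```text
t: 31.18
tcp_pos: [0.6366, 0.1206, 0.1574]
eef_rot: [[0.097, 0.995, 0.001], [0.995, -0.097, 0.0], [0.0, 0.001, -1.0]]
contact_force: [-0.7, -0.9, -0.5]
opening: 0.0679
grip_force: 0.0
```

```bash
python3 - <<'E'
from h import *
print('red,green',px('w1',np.array([(493,238),(341,298)])/1.5625,.008)[:,:2])
s,c=snap('wrist','w12');print(s['tcp_pos'],s['opening']);snap('side','d12');snap('scene','s12')
d=np.array([.469,.0712,0])-s['tcp_pos'];print(s['eef_rot'].T@d)
# flange plate outline check, side+scene: dark grey pixels
t=np.linspace(0,2*np.pi,60,endpoint=False)
for n in('d12','s12'):
    f=load(n)[1]['frame'].astype(int);m=((f.max(2)-f.min(2)<30)&(f.sum(2)<600)).astype(np.uint8)
    p=proj(n,[.469,.0712,.02])[0].astype(int);w=np.zeros_like(m);w[p[1]-22:p[1]+23,p[0]-20:p[0]+21]=1
    k,l,st,ce=cv2.connectedComponentsWithStats(m*w);i=1+st[1:,4].argmax()
    q=np.vstack([proj(n,np.c_[.469+r*np.cos(t),.0712+r*np.sin(t),np.full(60,z)]) for r,z in((.0375,0),(.0375,.008),(.025,.04))])
    print(n,st[i],'exp',q.min(0).round(1),(q.max(0)-q.min(0)).round(1))
E
```

```text
red,green [[ 0.47355995 -0.046984  ]
 [ 0.35002957  0.06554449]]
[0.63661419 0.12063641 0.15737189] 0.06792255576741879
[-0.06545469 -0.16220955  0.15718821]
d12 [242 214  28  27 561] exp [240.5 212.2] [29.3 28.3]
s12 [265 181  22  22 371] exp [264.3 179.8] [23.7 23.2]
```

Request:
{"method": "carry_out", "body": {"dp": [[-0.1,-0.3,0],[-0.2,-0.55,0],[-0.25,-0.55,0],[-0.25,-0.55,0],[-0.25,-0.55,0],[-0.16,-0.44,0],[-0.1,-0.3,0],[0,0,0]], "delta_rot": [[0,0,0],[0,0,0],[0,0,0],[0,0,0],[0,0,0],[0,0,0],[0,0,0],[0,0,0]], "gripper": [0.8,0.8,0.8,0.8,0.8,0.8,0.8,0.8]}}

```text
t: 32.33
tcp_pos: [0.4685, 0.071, 0.1546]
eef_rot: [[0.097, 0.995, -0.001], [0.995, -0.097, -0.0], [-0.0, -0.001, -1.0]]
contact_force: [0.2, -0.7, -0.4]
opening: 0.0682
grip_force: 0.0
```

Request:
{"method": "carry_out", "body": {"dp": [[0,0,0.3],[0,0,0.5],[0,0,0.5],[0,0,0.4],[0,0,0.3],[0,0,0.2],[0,0,0],[0,0,0]], "delta_rot": [[0,0,0],[0,0,0],[0,0,0],[0,0,0],[0,0,0],[0,0,0],[0,0,0],[0,0,0]], "gripper": [0.8,0.8,0.8,0.8,0.8,0.8,0.8,0.8]}}

```text
t: 33.33
tcp_pos: [0.4695, 0.0711, 0.0452]
eef_rot: [[0.097, 0.995, 0.001], [0.995, -0.097, 0.0], [0.0, 0.001, -1.0]]
contact_force: [-0.2, 0.2, 0.5]
opening: 0.0683
grip_force: 0.0
```

Request:
{"method": "carry_out", "body": {"dp": [[0,0,0.24],[0,0,0.22],[0,0,0],[0,0,0],[0,0,0],[0,0,0],[0,0,0],[0,0,0]], "delta_rot": [[0,0,0],[0,0,0],[0,0,0],[0,0,0],[0,0,0],[0,0,0],[0,0,0],[0,0,0]], "gripper": [0.8,0.8,0.75,0.68,0.62,0.5,0.5,0.5], "newtons": 60}}

```text
t: 34.33
tcp_pos: [0.4688, 0.0712, 0.0223]
eef_rot: [[0.097, 0.995, -0.0], [0.995, -0.097, 0.0], [-0.0, -0.0, -1.0]]
contact_force: [-7.2, -0.4, 10.4]
opening: 0.0477
grip_force: 60.4
```

Request:
{"method": "carry_out", "body": {"dp": [[0,0,-0.03],[0,0,-0.06],[0,0,-0.2],[0,0,-0.4],[0,0,-0.7],[0,0,-0.7],[0,0,-0.5],[0,0,0]], "delta_rot": [[0,0,0],[0,0,0],[0,0,0],[0,0,0],[0,0,0],[0,0,0],[0,0,0],[0,0,0]], "gripper": [0.5,0.5,0.5,0.5,0.5,0.5,0.5,0.5]}}

```text
t: 35.33
tcp_pos: [0.4698, 0.0712, 0.1529]
eef_rot: [[0.097, 0.995, 0.004], [0.995, -0.097, 0.0], [0.001, 0.004, -1.0]]
contact_force: [-0.3, 0.1, -4.6]
opening: 0.048
grip_force: 63.5
```

Request:
{"method": "carry_out", "body": {"dp": [[-0.3,0.06,0],[-0.6,0.11,0],[-0.8,0.15,0],[-0.8,0.15,0],[-0.8,0.15,0],[-0.8,0.15,0],[-0.8,0.15,0],[-0.8,0.15,0]], "delta_rot": [[0,0,0],[0,0,0],[0,0,0],[0,0,0],[0,0,0],[0,0,0],[0,0,0],[0,0,0]], "gripper": [0.5,0.5,0.5,0.5,0.5,0.5,0.5,0.5]}}

```text
t: 36.33
tcp_pos: [0.4939, -0.2196, 0.1496]
eef_rot: [[0.097, 0.995, -0.002], [0.995, -0.097, 0.001], [0.001, -0.002, -1.0]]
contact_force: [0.8, 0.2, -5.5]
opening: 0.0477
grip_force: 63.4
```

Request:
{"method": "carry_out", "body": {"dp": [[-0.8,0.15,0],[-0.8,0.15,0],[-0.8,0.15,0],[-0.8,0.15,0],[-0.6,0.11,0],[-0.46,0.12,0],[0,0,0],[0,0,0]], "delta_rot": [[0,0,0],[0,0,0],[0,0,0],[0,0,0],[0,0,0],[0,0,0],[0,0,0],[0,0,0]], "gripper": [0.5,0.5,0.5,0.5,0.5,0.5,0.5,0.5]}}

```text
t: 37.33
tcp_pos: [0.5148, -0.4336, 0.1496]
eef_rot: [[0.097, 0.995, -0.002], [0.995, -0.097, 0.002], [0.002, -0.002, -1.0]]
contact_force: [0.1, 0.4, -5.7]
opening: 0.0478
grip_force: 63.4
```

```bash
python3 - <<'E'
from h import *
s,c=snap('wrist','w13');print(s['t'],s['tcp_pos'],s['contact_force'],s['opening']);snap('scene','s13')
for n in('s12','scene0'):print(edgefit(n,[.515,-.432,.01]))
# rim in wrist: yellow region rays, extreme values at rim
v,u=np.nonzero(yellow('w13'));P=px('w13',np.c_[u,v][::15],.058)[:,:2];k=(abs(P-[.56,-.43])<[.13,.12]).all(1);P=P[k]
print(np.percentile(P,[1,99],axis=0))
E
```

```text
37.325 [ 0.5147718  -0.43358044  0.14963047] [ 0.06084761  0.42570073 -5.71593267] 0.047773582633538536
(array([ 0.51222845, -0.43578639,  0.00946202]), np.float64(-0.7837491726056708))
(array([ 0.51222845, -0.43578639,  0.00946202]), np.float64(-0.7834917582359957))
[[ 0.45422516 -0.51614991]
 [ 0.66017194 -0.34712635]]
```

Request:
{"method": "carry_out", "body": {"dp": [[0,0,0.3],[0,0,0.5],[0,0,0.5],[0,0,0.4],[0,0,0.3],[0,0,0.2],[0,0,0.12],[0,0,0]], "delta_rot": [[0,0,0],[0,0,0],[0,0,0],[0,0,0],[0,0,0],[0,0,0],[0,0,0],[0,0,0]], "gripper": [0.5,0.5,0.5,0.5,0.5,0.5,0.5,0.5]}}

```text
t: 38.42
tcp_pos: [0.5155, -0.4338, 0.0352]
eef_rot: [[0.097, 0.995, 0.0], [0.995, -0.097, -0.0], [-0.0, 0.0, -1.0]]
contact_force: [0.9, 0.2, -4.4]
opening: 0.0474
grip_force: 63.4
```

Request:
{"method": "carry_out", "body": {"dp": [[0,0,0.04],[0,0,0.02],[0,0,0]], "delta_rot": [[0,0,0],[0,0,0],[0,0,0]], "gripper": [0.5,0.5,0.5]}}

```text
t: 38.8
tcp_pos: [0.5156, -0.4338, 0.0323]
eef_rot: [[0.097, 0.995, 0.0], [0.995, -0.097, -0.0], [-0.0, 0.0, -1.0]]
contact_force: [0.3, -0.6, -4.7]
opening: 0.0479
grip_force: 63.4
```

Request:
{"method": "carry_out", "body": {"dp": [[0,0,0.03],[0,0,0]], "delta_rot": [[0,0,0],[0,0,0]], "gripper": [0.5,0.5]}}

```text
t: 39.05
tcp_pos: [0.5155, -0.4337, 0.0306]
eef_rot: [[0.097, 0.995, -0.0], [0.995, -0.097, 0.0], [0.0, -0.0, -1.0]]
contact_force: [-0.7, -0.9, -5.2]
opening: 0.0476
grip_force: 63.4
```

Request:
{"method": "carry_out", "body": {"dp": [[0,0,0.04],[0,0,0]], "delta_rot": [[0,0,0],[0,0,0]], "gripper": [0.5,0.5]}}

```text
t: 39.3
tcp_pos: [0.5154, -0.4337, 0.0284]
eef_rot: [[0.097, 0.995, -0.0], [0.995, -0.097, 0.0], [0.0, -0.0, -1.0]]
contact_force: [-0.2, 0.4, -5.8]
opening: 0.0479
grip_force: 63.4
```

Request:
{"method": "carry_out", "body": {"dp": [[0,0,0.03],[0,0,0]], "delta_rot": [[0,0,0],[0,0,0]], "gripper": [0.5,0.5]}}

```text
t: 39.55
tcp_pos: [0.5155, -0.4337, 0.027]
eef_rot: [[0.097, 0.995, -0.0], [0.995, -0.097, 0.0], [0.0, -0.0, -1.0]]
contact_force: [-0.3, -0.0, -4.8]
opening: 0.0478
grip_force: 63.4
```

Request:
{"method": "carry_out", "body": {"dp": [[0,0,0.02],[0,0,0]], "delta_rot": [[0,0,0],[0,0,0]], "gripper": [0.5,0.5]}}

```text
t: 39.8
tcp_pos: [0.5156, -0.4338, 0.0264]
eef_rot: [[0.097, 0.995, 0.0], [0.995, -0.097, -0.0], [-0.0, 0.0, -1.0]]
contact_force: [-1.0, 0.4, -1.7]
opening: 0.0478
grip_force: 64.0
```

Touching down; a last half millimetre, then release and retreat.

Request:
{"method": "carry_out", "body": {"dp": [[0,0,0.01],[0,0,0],[0,0,0],[0,0,0],[0,0,0],[0,0,-0.3],[0,0,-0.8],[0,0,-0.9]], "delta_rot": [[0,0,0],[0,0,0],[0,0,0],[0,0,0],[0,0,0],[0,0,0],[0,0,0],[0,0,0]], "gripper": [0.5,0.68,0.68,0.68,0.68,0.68,0.68,0.68]}}

```text
t: 40.8
tcp_pos: [0.5154, -0.4337, 0.1276]
eef_rot: [[0.097, 0.995, -0.0], [0.995, -0.097, 0.0], [0.0, -0.0, -1.0]]
contact_force: [-0.1, -0.2, -0.2]
opening: 0.058
grip_force: 0.0
```

Request:
{"method": "carry_out", "body": {"dp": [[0,0,-0.9],[-0.3,-0.6,-0.6],[-0.3,-0.7,0],[-0.3,-0.7,0],[-0.3,-0.7,0],[0,0,0],[0,0,0]], "delta_rot": [[0,0,0],[0,0,0],[0,0,0],[0,0,0],[0,0,0],[0,0,0],[0,0,0]], "gripper": [0.68,0.68,0.68,0.68,0.68,0.68,0.68]}}

```text
t: 41.68
tcp_pos: [0.3757, -0.4804, 0.2016]
eef_rot: [[0.097, 0.995, 0.001], [0.995, -0.097, -0.001], [-0.001, 0.001, -1.0]]
contact_force: [0.4, -0.6, 0.1]
opening: 0.0581
grip_force: 0.0
```

```bash
python3 - <<'E'
from h import *
s,c=snap('scene','end_s');snap('side','end_d');print(s['t'],s['tcp_pos'],s['contact_force'],s['opening'])
A=cv2.imread('pics/end_s.png');B=cv2.imread('pics/end_d.png')
a=cv2.resize(A[130:315,50:450],(800,370),interpolation=2);b=cv2.resize(B[90:384,80:350],(212,230),interpolation=2)
d=cv2.resize(B[95:270,130:310],(236,230),interpolation=2);e=cv2.resize(B[260:384,90:260],(315,230),interpolation=2)
o=np.zeros((600,800,3),np.uint8);o[:370]=a;o[370:,:236]=d;o[370:,240:555]=e;f=A[200:300,55:150];o[370:,558:800]=cv2.resize(f,(242,230),interpolation=2)
cv2.imwrite('pics/end.png',o)
E
```

```text
41.675 [ 0.3757313  -0.48038143  0.20155886] [ 0.41782811 -0.56739722  0.14587625] 0.058082809491348655
```

View pics/end.png

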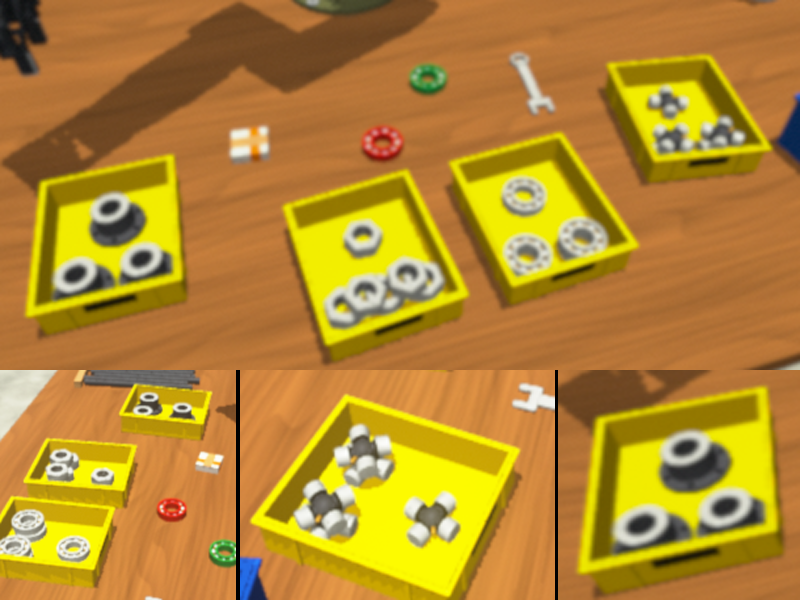

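The final view shows each piece flat on the clear floor of its own crate: flange (115,215), nut (362,238), bearing (524,196), cross (667,100). The wrench, carton and both rings are where they were, and the arm is clear.

```bash
python3 -c "
from station import arm
print(arm.sign_off())"
```

```text
the job is handed in; nothing more can be done
None
```

I took the pile down in order and set the cross, nut, bearing and flange flat, the same way up, in their own crates. The wrench, carton and both ring look-alikes look untouched in the final picture, and the job was handed in at about 42 s of the 112 s allowed.

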